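# Chock the mast tubes and open the transport guard

## Robot

A 7-joint arm with a two-finger parallel gripper is mounted at the origin on the work surface. World frame = base frame: x ahead of the robot, y to its left, z up, the work surface at z = 0. Lengths are in m, angles in degrees, forces in N, time in s.
With the tool pointing down it reaches from about 0.425 to 0.875 m from the base axis. Payload 4.7 kg.
Tool frame: the origin (TCP) lies at the very end of the fingers, on their centre line; the grasp point (between the pads) lies 19 mm behind it; z points along the fingers, y is the direction in which the jaws open and shut (so a half turn about z gives the same grasp; the last joint's range is limited). The gripper opens to 87 mm and grips with 3 to 60 N. Pads are 19 mm wide; open, the fingers measure 117 mm over their backs; the gripper's body (75 mm by 190 mm) begins 51 mm behind the grasp point.
Start: joints at [64.292, 18.392, -4.016, 83.108, 1.295, 78.541, -3.26], TCP at [0.29, -0.582, 0.196] pointing down, gripper open.
Joint ranges: [-163.93, 163.93], [-17.29, 119.83], [-79.2, 71.16], [3.27, 140.29], [-89.18, 269.18], [5.43, 117.66], [-154.24, 154.24]. Speed limits (degrees/s): [147.25, 147.25, 180, 180, 180, 180, 180].

## Interface

Orientations are given as [roll, pitch, yaw] about the fixed x, y, z axes, in that order (R = Rz(yaw) Ry(pitch) Rx(roll)).
In Python, from cell import * gives the robot as it stands.
- The arm moves only by the tool drive_tool, never from a script. Its argument "moves" is text: rows parted by semicolons, each of 5 numbers parted by spaces: the shift along the tool's x, y, z in m, then the turn about the tool's z in degrees, then the gripper's target within -1 to 1 (fully open at 1, half-way at 0, shut at -1). In form: x y z yaw fingers; .... A call has exactly 8 rows; each row is the pose to reach, as a shift and turn from the pose commanded when the call began, along the tool's axes at that moment; what a row does not reach only later rows make up. A row lasts 1/10 s, in which the tool goes at most 50 mm and 8.59 degrees, less where a joint would pass 70% of its speed; a pose out of reach is approached as far as the arm can. A call with a gripper value outside its range is refused whole. The fingers move at their own pace and stop on an object; "grip_force" is the grip in N (left out, the last holds). Time passes only in rows, so rows that repeat a pose let the fingers close, or fill a call up. It gives the time, the measured TCP pose, the force and the opening at its end, in the units of the state.
- get_obs(): the state, without advancing time (a new reading comes with each control period).
- read_camera(name): name is "side" or "top" or "wrist"; returns (picture, depth): 384x512x3 uint8, red, green, blue; 384x512 float32, m along the optical axis (not along the pixel's ray), 0 where there is no reading.
- calibration(name): a dict with "intrinsics" (3x3 intrinsics, pixels), "cam_to_world" (4x4, takes a point from camera to world coordinates); the wrist camera has in their place "T_tool_cam" (4x4, takes a point from camera to tool coordinates, whose origin is the TCP and whose axes are the flange's). Camera axes: x right, y up, looking along -z (the intrinsics and any distortion apply to the point x, -y, -z); pixel columns grow to the right and rows downward; lengths in m; the calibration is good to about 2 mm. A picture is of the moment at which its call begins: read the wrist's pose just before it. calibration takes no time and is no camera call.
- sign_off(): hands the job in, once; it reports no verdict.
Trained networks look in the newest picture that a camera, given by its name, has taken for a name from the list of things; names that differ only in an ending like _2 or _b are one class to them, and where a whole thing is asked for, a point or a joint stands for the part that bears it (a point fixed in the world has none). Each returns a list of dicts, best first, with "conf" (0 to 1); they miss things now and then, are a little off and sometimes report something else, mostly with a low value. They report only what shows in the picture. A call takes as long as a camera call.
- search_frame(camera, name): "uv" ([column, row] in pixels, amid what is visible of it).
- pinpoint(camera, name): "uv" ([column, row] in pixels: a listed point, or the origin of a listed thing).
The state is a dict: "time_s": time; "qpos": joint angles; "joint_velocities": joint speeds; "effort": joint torques, N m; "tool_pos": TCP position; "tool_rot": TCP orientation; "force": force on the tool from outside, world axes, zero at the start; "wrist_torque": the same for the moment, N m; "grip_width": finger opening in m.
Only numpy, scipy, OpenCV 4.12 (cv2) and the standard library are available. Lean on these libraries where they do the work, as an engineer would, in place of code of your own. Each camera call takes 0.05 s, during which the arm holds its last target. There are 200 camera calls.

## Task

The mast tubes in the sloping rack are kept from rolling out only by the red guard bar: clear the two small white boxes off the rack into the blue tray, and push a yellow wedge chock, nose first, right up against the low side of every tube. Only when all are chocked, slide the yellow safety catch fully out, swing the guard bar up and back as far as it goes, and slide the catch fully home again so that it keeps the guard from falling. At the end every tube must rest still in its place in the rack, held by its chock; leave the other things on the table alone.

Things in the scene. Friction and masses are not known exactly. Their poses are not given: they have to be found in the camera images.
- rack: Fixed sloping rack: grey plate, x -175 to +135, 380 wide (y), falling 5 deg (0.0873 rad) to its -x edge; plate top at z = 30 + 0.0875 x (mm, this frame, z from the table). Origin on the table at x = y = 0. Lanes at y = 112, 0, -112, parted by strips 12 high, x -15 to 75. Back stop 30 high at x = 80, kerb 10 high at x = -168. A tube against the guard bar has its axis at x = 20, z = 64.
- catch_housing (a point): Centre of the top of the fixed grey housing beside the rack's left (+y) edge that carries the catch: 50 (x) x 160 (y), 78 high, at rack x = 69, y = 275.
- tube_red: Aluminium mast tube, solid-looking with black ends, 64 mm diameter, 80 mm long, about 0.4 kg, with two red bands. Origin in its middle on its axis; its y axis is the tube's axis (x and z turn as it rolls). It lies across a lane of the rack, against the guard bar. May be absent.
- tube_green: Aluminium mast tube, solid-looking with black ends, 64 mm diameter, 80 mm long, about 0.4 kg, with two green bands. Origin in its middle on its axis; its y axis is the tube's axis (x and z turn as it rolls). It lies across a lane of the rack, against the guard bar. May be absent.
- tube_blue: Aluminium mast tube, solid-looking with black ends, 64 mm diameter, 80 mm long, about 0.4 kg, with two blue bands. Origin in its middle on its axis; its y axis is the tube's axis (x and z turn as it rolls). It lies across a lane of the rack, against the guard bar. May be absent.
- chock_a: Yellow wedge chock with black grip fin, 120 (x) x 60 (y), 0.25 kg. Origin: centre of its underside. Base 26 high; at the nose (+x) a 45 deg face runs down from the top at x = 34 to the underside (its plane meets it at x = 60). Fin 44 long (x), 24 thick (y), z = 26 to 56, centred at x = -35. Pushed up to a tube, the tube's axis is 73 ahead of the origin. It grips the slope.
- chock_b: Yellow wedge chock with black grip fin, 120 (x) x 60 (y), 0.25 kg. Origin: centre of its underside. Base 26 high; at the nose (+x) a 45 deg face runs down from the top at x = 34 to the underside (its plane meets it at x = 60). Fin 44 long (x), 24 thick (y), z = 26 to 56, centred at x = -35. Pushed up to a tube, the tube's axis is 73 ahead of the origin. It grips the slope.
- chock_c: Yellow wedge chock with black grip fin, 120 (x) x 60 (y), 0.25 kg. Origin: centre of its underside. Base 26 high; at the nose (+x) a 45 deg face runs down from the top at x = 34 to the underside (its plane meets it at x = 60). Fin 44 long (x), 24 thick (y), z = 26 to 56, centred at x = -35. Pushed up to a tube, the tube's axis is 73 ahead of the origin. It grips the slope.
- box_1: White carton with a brown band, 80 (x) x 50 (y) x 45 high, 0.12 kg, left on the rack's low part, before the tubes, lying on the slope. Origin: centre of its underside.
- box_2: White carton with a brown band, 80 (x) x 50 (y) x 45 high, 0.12 kg, left on the rack's low part, before the tubes, lying on the slope. Origin: centre of its underside.
- tray: Fixed open blue tray, outside 210 (x) x 130 (y), 40 high, walls and floor 5 thick; room for both boxes end to end along its x. Origin: centre of its underside.
- mat: Fixed black rubber mat, 150 x 285, 5 thick, on which the chocks lie side by side (about 85 apart) at the start. Origin: centre of its underside.
- guard (a joint): Angle of the red guard bar: 0 closed, grows as it swings up and back, stop at 1.45 rad. Stiff hinge, stays where left (about 8 N at the handle to lift). The bar (12 diameter, along y) lies before the tubes at rack x = -17.5, z = 72 when closed, its underside 37 above the plate: a chock's base passes beneath. With the catch in it has only slight play.
- guard_handle (a point): Middle of the guard's handle: a black round rod along the rack's y, 14 diameter, 62 clear between its two stems, held above and a little before the bar (rack x = -32.5, y = 0, z = 114 when closed). Moves on a circle of radius 139 about guard_hinge.
- guard_hinge (a point): Point on the guard's hinge axis (along the rack's y), at rack x = 100, y = 0, z = 72.
- catch (a joint): The safety catch: 0 home (its tongue lies over the guard's left arm and blocks it; with the guard up it keeps it from falling), slides out along the rack's +y, away from the guard, to 0.040 m; about 2 N of friction. It goes home only with the guard closed or at least 1.1 rad open.
- catch_grip (a point): On the catch's yellow upright fin, on its middle plane, 34 above the catch plate's underside. The fin is 36 long (x), 16 thick (y), rises 36 above the yellow plate, its top 12 above this point. At rack x = 69, y = 265, z = 115 when home; moves with the catch.
- carton: Cardboard box 80 x 100, 80 high; bystander. Origin under its centre.
- cup: White mug, 76 diameter, 90 high; bystander. Origin under its centre.
- screwdriver: Screwdriver lying on the table; bystander.

How it is judged:
By the outcome, as a careful person would: the job done as asked, in the order asked, and still so for the second after the job is handed in, with the robot touching nothing.
Of tube_red, tube_green, tube_blue only 2 to 3 are there at a start; the rules pass over those that are not, and their reading is None.
At some moment in a run one of chock_a, chock_b, chock_c may be knocked a few centimetres aside while the robot is not near it.
Once in a run the grip may slacken for a moment while it holds something.
It also fails if it takes over 210 s, if anything falls off the work surface, if the arm or the gripper's body presses on something with over 40 N, if the wrist force passes 120 N, or if a joint passes its speed limit or range.

## Working session

There is one attempt and no reset: what is moved stays moved. The work goes in short steps, Python scripts to look and compute and a tool call to move; the robot and the scene stay as the last step left them, time stands still between calls to the robot, and variables do not carry over. Pictures are saved under pics/ and viewed, about 12 in all and at most 16, crops included, and the job is handed in when it is done.

Besides the shell and the picture viewer there is one more tool, called after "Call:" by a JSON object that holds its "method" and its "body", one argument or row to a line. drive_tool: Moves the arm, as the interface text tells. Its arguments: {"type":"object","properties":{"moves":{"type":"string"},"grip_force":{"type":"number"}},"required":["moves"]}

```bash
mkdir -p pics; ls; cat > h.py <<'E'
from cell import *
import numpy as np, cv2
from scipy.spatial.transform import Rotation as R
def snap(cam,fn=None):
    o=get_obs(); p,d=read_camera(cam)
    if fn: cv2.imwrite('pics/'+fn,cv2.cvtColor(p,cv2.COLOR_RGB2BGR))
    c=calibration(cam); K=np.array(c['intrinsics'])
    if cam=='wrist':
        T=np.eye(4);T[:3,:3]=R.from_euler('xyz',o['tool_rot'],degrees=True).as_matrix();T[:3,3]=o['tool_pos']
        M=T@np.array(c['T_tool_cam'])
    else: M=np.array(c['cam_to_world'])
    return p,d,K,M,c
def cloud(d,K,M):
    v,u=np.mgrid[:d.shape[0],:d.shape[1]]
    P=np.stack([(u-K[0,2])/K[0,0]*d,-(v-K[1,2])/K[1,1]*d,-d,np.ones_like(d)],-1)@M.T
    P=P[...,:3]; P[d==0]=np.nan
    return P
def ray(uv,K,M):
    r=M[:3,:3]@np.array([(uv[0]-K[0,2])/K[0,0],-(uv[1]-K[1,2])/K[1,1],-1]); return M[:3,3],r
def atz(uv,K,M,z):
    o,r=ray(uv,K,M); return o+r*(z-o[2])/r[2]
E
python3 - <<'E'
from h import *
np.set_printoptions(precision=4,suppress=True)
o=get_obs();print(o)
for cam in('top','side'):
    p,d,K,M,c=snap(cam,cam+'0.png');P=cloud(d,K,M);np.save(cam+'0.npy',P);print(cam,c)
    if cam=='top':
        for n in['rack','catch_grip','guard_handle','chock_a','box_1','tray','mat','tube_red','tube_green','tube_blue','guard_hinge','catch_housing']:
            r=pinpoint(cam,n)
            print(n,[(np.round(q['uv'],1),round(q['conf'],2),P[int(q['uv'][1]),int(q['uv'][0])]) for q in r[:4]])
print(calibration('wrist'))
E
```

```text
pics
{'time_s': 0.0, 'qpos': array([64.293 , 18.4385, -4.0171, 83.1757,  1.2946, 78.5401, -3.261 ]), 'joint_velocities': array([ 0.0593, -0.0078,  0.0678, -0.0855, -0.0944,  0.0189, -0.0573]), 'effort': array([  0.0004, -49.1286,  -0.4035, -31.2525,  -0.064 ,   0.0437,
         0.0001]), 'tool_pos': array([ 0.2899, -0.5811,  0.1953]), 'tool_rot': array([-179.891 ,    0.0049,   26.5172]), 'force': array([-0.6153,  0.0311, -0.0357]), 'wrist_torque': array([0.0234, 0.0356, 0.0313]), 'grip_width': 0.08698060791178346}
top {'intrinsics': array([[399.6104,   0.    , 256.6325],
       [  0.    , 399.6104, 194.1381],
       [  0.    ,   0.    ,   1.    ]]), 'cam_to_world': array([[ 0.01  ,  0.9887, -0.1493,  0.2733],
       [-0.9999,  0.0119,  0.0114,  0.006 ],
       [ 0.0131,  0.1492,  0.9887,  1.4224],
       [ 0.    ,  0.    ,  0.    ,  1.    ]])}
rack [(array([286.6, 180.2]), 0.9, array([ 0.5276, -0.1101,  0.0724]))]
catch_grip [(array([209.6, 154.8]), 0.81, array([0.6021, 0.1507, 0.1265]))]
guard_handle [(array([288.1, 183.2]), 0.83, array([ 0.5085, -0.1126,  0.1207]))]
chock_a [(array
[... 1026 characters left out ...]
array([0.5807, 0.1392, 0.1023]))]
side {'intrinsics': array([[417.6536,   0.    , 252.9765],
       [  0.    , 417.6536, 194.9194],
       [  0.    ,   0.    ,   1.    ]]), 'cam_to_world': array([[-0.8909,  0.3378, -0.3038,  0.0446],
       [-0.4542, -0.6747,  0.5817,  0.8391],
       [-0.0084,  0.6562,  0.7545,  1.156 ],
       [ 0.    ,  0.    ,  0.    ,  1.    ]])}
{'intrinsics': array([[310.2122,   0.    , 261.9112],
       [  0.    , 310.2122, 193.8867],
       [  0.    ,   0.    ,   1.    ]]), 'T_tool_cam': array([[-0.0016,  0.9676,  0.2526,  0.0688],
       [ 1.    ,  0.0014,  0.0008, -0.0005],
       [ 0.0004,  0.2526, -0.9676, -0.1887],
       [ 0.    ,  0.    ,  0.    ,  1.    ]])}
```

```bash
python3 - <<'E'
import cv2
a=cv2.imread('pics/top0.png')[90:280,110:440];cv2.imwrite('pics/top0c.png',cv2.resize(a,None,fx=2.4,fy=2.4,interpolation=cv2.INTER_CUBIC))
E
```

```text
(no output)
```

View pics/top0c.png

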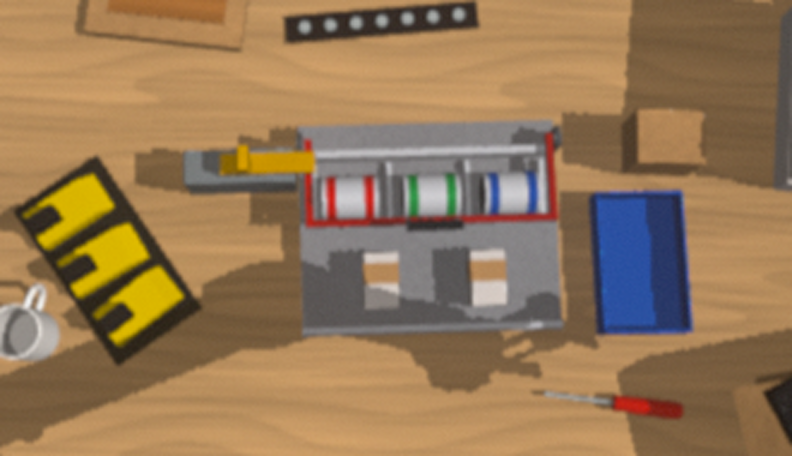

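View pics/side0.png

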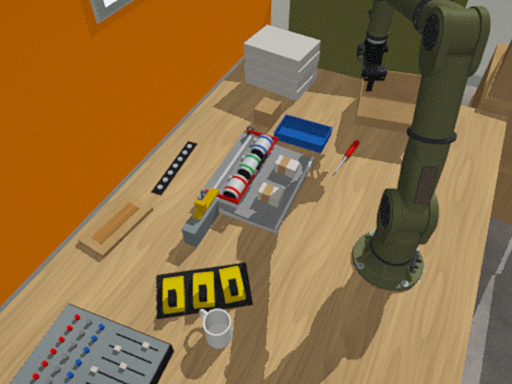

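The top view (2.4x crop, origin 110,90) shows three tubes in the rack: red, green and blue at about (348,197), (432,194) and (512,192). The two boxes are at about (381,278) and (488,277), and the catch fin is at (241,160). The handle is at (435,226), the tray at (641,262), and the chocks on the mat point right and up, with fins at their lower-left ends. The side view agrees.

Call:
{"method": "drive_tool", "body": {
  "moves": "0.044 -0.043 -0.019 3 1;0.088 -0.086 -0.038 6 1;0.132 -0.129 -0.057 9 1;0.176 -0.172 -0.076 12 1;0.22 -0.215 -0.095 15 1;0.264 -0.258 -0.114 18 1;0.308 -0.3 -0.133 21 1;0.362 -0.345 -0.155 25 1"
}}

```text
time_s: 1.5
tool_pos: [0.4176, -0.2193, 0.3156]
tool_rot: [179.9, -0.0, 1.4]
force: [1.5, 0.5, -0.1]
grip_width: 0.0869
```

```bash
cat >> h.py <<'E'
def mv(x,y,z,yaw=None,o=None):
    "world target -> tool-axis shift and turn"
    o=o or get_obs(); Rm=R.from_euler('xyz',o['tool_rot'],degrees=True).as_matrix()
    s=Rm.T@(np.array([x,y,z])-o['tool_pos']); t=0 if yaw is None else -((yaw-o['tool_rot'][2]+180)%360-180)
    return np.round(s,4),round(t,1)
E
python3 - <<'E'
from h import *
np.set_printoptions(precision=4,suppress=True)
o=get_obs();print(o['time_s'],o['tool_pos'],o['tool_rot'],o['qpos'])
p,d,K,M,c=snap('wrist','w1.png');P=cloud(d,K,M);np.save('w1.npy',P)
for n in['guard_handle','box_1','tube_red','tube_green','tube_blue','catch_grip','tray']:
    print(n,[(np.round(q['uv'],1),round(q['conf'],2),P[int(q['uv'][1]),int(q['uv'][0])]) for q in pinpoint('wrist',n)[:3]])
E
```

```text
1.5 [ 0.4176 -0.2193  0.3156] [179.9354  -0.0393   1.3657] [ 45.1843  -4.7922 -19.153   95.1394  -1.5316  89.3242 -62.5246]
guard_handle [(array([183.7,  88.9]), 0.85, array([ 0.5124, -0.1243,  0.1212]))]
box_1 [(array([155.9, 137.3]), 0.93, array([ 0.4506, -0.0699,  0.068 ])), (array([250.9, 140.3]), 0.59, array([ 0.4494, -0.2016,  0.0673])), (array([99.4, 53.5]), 0.55, array([ 0.5525, -0.0171,  0.0946]))]
tube_red [(array([99.4, 51.7]), 0.83, array([ 0.5546, -0.0179,  0.0957])), (array([197.8,  74.7]), 0.31, array([ 0.533 , -0.1325,  0.0777]))]
tube_green [(array([252.4, 142.1]), 0.7, array([ 0.4466, -0.2044,  0.0665])), (array([183.4,  51.2]), 0.69, array([ 0.5571, -0.1196,  0.0944])), (array([101.6,  54.3]), 0.32, array([ 0.5516, -0.019 ,  0.0937]))]
tube_blue [(array([275.1,  51.5]), 0.69, array([ 0.5594, -0.2317,  0.0953]))]
catch_grip [(array([98.7, 54.7]), 0.55, array([ 0.5516, -0.0149,  0.0929]))]
tray [(array([399. , 121.8]), 0.75, array([ 0.4788, -0.433 ,  0.0041]))]
```

View pics/w1.png

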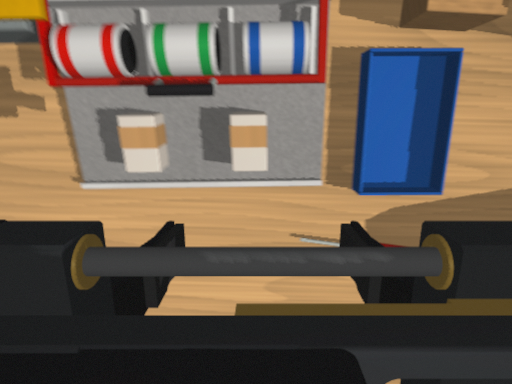

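The wrist view shows the two boxes at about (142,143) and (249,142), the handle at (180,88) and the tray at (410,120). The arm was still moving when it was taken, so I'll measure again now that it has settled.

```bash
python3 - <<'E'
from h import *
np.set_printoptions(precision=4,suppress=True)
o=get_obs();print(o['time_s'],o['tool_pos'],o['tool_rot'])
def white(p,P,zlo,zhi,box):
    x,y,z=P[...,0],P[...,1],P[...,2]
    return (z>zlo)&(z<zhi)&(x>box[0])&(x<box[1])&(y>box[2])&(y<box[3])
def rect(pts):
    (c,s,a)=cv2.minAreaRect((pts[:,:2]*1000).astype(np.float32));return np.round(c,1),np.round(s,1),round(a,1)
for cam in('wrist','top'):
    p,d,K,M,c=snap(cam);P=cloud(d,K,M);np.save(cam+'2.npy',P);np.save(cam+'2p.npy',p)
    for nm,b in(('boxL',(.39,.495,-.11,0)),('boxR',(.39,.495,-.26,-.14))):
        m=white(p,P,.058,.085,b);print(cam,nm,m.sum(),rect(P[m]),np.nanmedian(P[m],0))
    m=white(p,P,.1,.14,(.48,.54,-.2,-.05));print(cam,'handle',m.sum(),rect(P[m]) if m.sum()>3 else'')
    r=p[...,0].astype(int);g=p[...,1].astype(int);b_=p[...,2].astype(int)
    m=(b_>g+50)&(P[...,2]>.03)&(P[...,2]<.05)&(P[...,1]<-.34);print(cam,'trayrim',m.sum(),rect(P[m]))
    m=(r>120)&(g<60)&(P[...,2]>.05)&(P[...,2]<.1)&(P[...,0]>.45);print(cam,'red',m.sum(),rect(P[m]))
    m=(r>130)&(g>100)&(b_<60)&(P[...,2]>.1)&(P[...,1]>0)&(P[...,1]<.25);print(cam,'catchfin',m.sum(),rect(P[m&(P[...,2]>.112)]) if m.sum()>5 else '')
    m=(r>130)&(g>100)&(b_<60)&(P[...,2]<.05)&(P[...,2]>.02)&(P[...,1]>.2)
    n,l,s,ce=cv2.connectedComponentsWithStats(m.astype(np.uint8))
    for i in range(1,n):
        if s[i,4]>50: print(cam,'chock',s[i,4],rect(P[l==i]))
E
```

```text
1.9 [ 0.4164 -0.2228  0.3139] [-179.9705    0.0619    1.3588]
wrist boxL 2164 (array([439.4, -47.8]), array([80.1, 51.7]), 1.7) [ 0.4419 -0.0496  0.0667]
wrist boxR 2058 (array([ 444.9, -200.7]), array([81. , 49.8]), 1.5) [ 0.4467 -0.2007  0.0668]
wrist handle 848 (array([ 511.1, -120.5]), array([16.1, 78.4]), 1.3)
wrist trayrim 1181 (array([ 473.3, -433.6]), array([208.3, 129.5]), 1.7)
wrist red 4027 (array([ 569.8, -118. ]), array([101.8, 360.3]), 2.2)
wrist catchfin 0 
top boxL 338 (array([436.2, -49.1]), array([79.4, 48.4]), 0.6) [ 0.4374 -0.0493  0.0662]
top boxR 65 (array([ 430.9, -186.7]), array([88.1, 40.5]), 35.4) [ 0.4089 -0.1865  0.0631]
top handle 101 (array([ 505.9, -121.5]), array([14.8, 76. ]), 0.2)
top trayrim 18 (array([ 377.9, -482.4]), array([25.2, 65.6]), 36.8)
top red 395 (array([614.1, 277.7]), array([1160.8,  163.4]), 85.4)
top catchfin 59 (array([596.2, 146.3]), array([32.7, 16.5]), 1.7)
top chock 65 (array([869.4, 321.6]), array([41.9, 55.5]), 2.3)
top chock 316 (array([536.7, 415.8]), array([ 59.4, 106.1]), 37.2)
top chock 355 (array([461.9, 364.3]), array([61.8, 94.4]), 29.9)
top chock 415 (array([396.5, 305.9]), array([ 60.7, 108.2]), 40.8)
```

Call:
{"method": "drive_tool", "body": {
  "moves": "0.029 -0.0215 0.05 0 1;0.029 -0.0215 0.1 0 1;0.029 -0.0215 0.15 0 1;0.029 -0.0215 0.2 0 1;0.029 -0.0215 0.24 0 1;0.029 -0.0215 0.27 0 1;0.029 -0.0215 0.282 0 1;0.029 -0.0215 0.282 0 0.2",
  "grip_force": 20
}}

```text
time_s: 2.8
tool_pos: [0.4445, -0.199, 0.0312]
tool_rot: [-179.9, 0.2, 1.5]
force: [-0.5, -0.2, 0.7]
grip_width: 0.0839
```

Call:
{"method": "drive_tool", "body": {
  "moves": "0 0 0 0 -1;0 0 0 0 -1;0 0 0 0 -1;0 0 -0.02 0 -1;0 0 -0.06 0 -1;0.01 0.03 -0.1 0 -1;0.04 0.07 -0.1 0 -1;0.06 0.115 -0.1 0 -1"
}}

```text
time_s: 3.6
tool_pos: [0.5123, -0.3136, 0.1367]
tool_rot: [179.8, -0.4, 1.7]
force: [0.2, -0.1, 0.9]
grip_width: 0.0229
```

```bash
python3 - <<'E'
from h import *
o=get_obs();print(o['tool_pos'],o['grip_width'])
snap('wrist','w3.png');print(mv(.445,-.2,.32,1.5,o), get_obs()['grip_width'])
E
```

```text
[ 0.51232947 -0.31356544  0.13665899] 0.022936954417849154
(array([-0.0629, -0.1147, -0.1842]), np.float64(0.2)) 0.018791576211695242
```

View pics/w3.png

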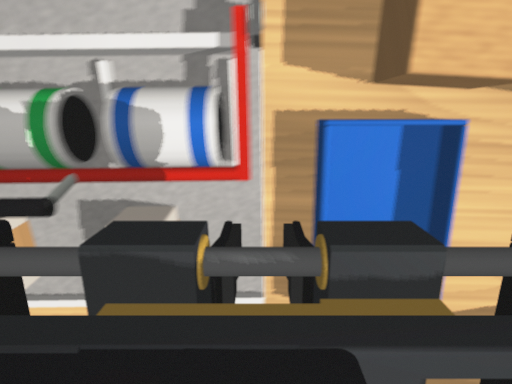

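The fingers closed on nothing: they close at only about 80 mm/s, and I lifted too early. Box R is still on the rack, with its top edge showing at about (140,213). I'll go back and measure it again.

Call:
{"method": "drive_tool", "body": {
  "moves": "-0.02 -0.04 -0.03 0 1;-0.04 -0.08 -0.06 0 1;-0.063 -0.115 -0.08 0 1;-0.063 -0.115 -0.1 0 1;-0.063 -0.115 -0.1 0 1;-0.063 -0.115 -0.1 0 1;-0.063 -0.115 -0.1 0 1;-0.063 -0.115 -0.1 0 1"
}}

```text
time_s: 4.45
tool_pos: [0.4423, -0.1995, 0.2313]
tool_rot: [-179.9, 0.1, 1.5]
force: [0.4, -0.2, -0.6]
grip_width: 0.0752
```

```bash
cat >> h.py <<'E'
def rect(pts):
    (c,s,a)=cv2.minAreaRect((pts[:,:2]*1000).astype(np.float32));return np.round(c,1),np.round(s,1),round(a,1)
def sel(P,zlo,zhi,b):
    x,y,z=P[...,0],P[...,1],P[...,2]
    return (z>zlo)&(z<zhi)&(x>b[0])&(x<b[1])&(y>b[2])&(y<b[3])
E
python3 - <<'E'
from h import *
o=get_obs();print(o['tool_pos'],o['tool_rot'])
p,d,K,M,c=snap('wrist','w4.png');P=cloud(d,K,M)
for b in((.39,.495,-.26,-.14),(.39,.495,-.11,0)):
    m=sel(P,.055,.085,b);print(m.sum(),rect(P[m]),np.nanmedian(P[m],0))
print(mv(.445,-.2005,.032,1.5,o))
E
```

```text
[ 0.44227316 -0.19948544  0.23131982] [-1.79926269e+02  1.01826462e-01  1.46374701e+00]
2936 (array([ 444.8, -201.1]), array([80.7, 50.5]), 2.1) [ 0.44813812 -0.20095992  0.06679367]
3153 (array([439.4, -47.7]), array([81.1, 52.1]), 2.1) [ 0.44295377 -0.05029691  0.06666652]
(array([0.0031, 0.0013, 0.1993]), np.float64(-0.0))
```

Call:
{"method": "drive_tool", "body": {
  "moves": "0.003 0.0015 0.05 0 1;0.003 0.0015 0.1 0 1;0.003 0.0015 0.15 0 1;0.003 0.0015 0.18 0 1;0.003 0.0015 0.199 0 0.5;0.003 0.0015 0.199 0 -1;0.003 0.0015 0.199 0 -1;0.003 0.0015 0.199 0 -1",
  "grip_force": 25
}}

```text
time_s: 5.3
tool_pos: [0.447, -0.2012, 0.0349]
tool_rot: [179.9, -0.1, 1.5]
force: [-0.1, -0.5, -0.1]
grip_width: 0.0629
```

Call:
{"method": "drive_tool", "body": {
  "moves": "0 0 0 0 -1;0 0 0 0 -1;0 0 0 0 -1;0 0 -0.03 0 -1;0 0 -0.07 0 -1;0.03 0.04 -0.09 0 -1;0.06 0.08 -0.09 0 -1;0.075 0.12 -0.09 0 -1"
}}

```text
time_s: 6.1
tool_pos: [0.5269, -0.319, 0.1252]
tool_rot: [179.9, -0.2, 1.7]
force: [0.0, -0.4, -1.2]
grip_width: 0.0491
```

Call:
{"method": "drive_tool", "body": {
  "moves": "0 0.04 0 0 -1;0 0.08 0 0 -1;0 0.111 0 0 -1;0 0.111 0.03 0 -1;0 0.111 0.07 0 -1;0 0.111 0.095 0 -1;0 0.111 0.101 0 -1;0 0.111 0.101 0 -1"
}}

```text
time_s: 6.9
tool_pos: [0.5263, -0.4289, 0.0219]
tool_rot: [-179.9, 0.1, 1.5]
force: [-0.0, 0.6, -0.4]
grip_width: 0.0494
```

Call:
{"method": "drive_tool", "body": {
  "moves": "0 0 0.001 0 -0.1;0 0 0.001 0 0.4;0 0 0.001 0 0.5;0 0 -0.04 0 0.5;0 -0.02 -0.08 0 1;-0.03 -0.06 -0.1 0 1;-0.05 -0.1 -0.1 0 1;-0.07 -0.14 -0.1 0 1"
}}

```text
time_s: 7.7
tool_pos: [0.4532, -0.2905, 0.1246]
tool_rot: [179.9, -0.2, 1.5]
force: [0.2, 0.1, -0.2]
grip_width: 0.085
```

```bash
python3 - <<'E'
from h import *
o=get_obs();print(o['tool_pos'],o['tool_rot'],o['grip_width'],mv(.4395,-.048,.032,1.7,o))
E
```

```text
[ 0.45319898 -0.29049285  0.12462225] [ 1.79858395e+02 -1.62576864e-01  1.49626065e+00] 0.08498873624177535 (array([-0.0076, -0.243 ,  0.092 ]), np.float64(-0.2))
```

Call:
{"method": "drive_tool", "body": {
  "moves": "-0.002 -0.05 0 0 1;-0.004 -0.1 0 0 1;-0.006 -0.15 0 0 1;-0.008 -0.2 0 0 1;-0.008 -0.243 0 0 1;-0.008 -0.243 0.05 0 1;-0.008 -0.243 0.093 0 1;-0.008 -0.243 0.093 0 -1"
}}

```text
time_s: 8.5
tool_pos: [0.4342, -0.0477, 0.0259]
tool_rot: [-179.9, 0.5, 1.6]
force: [-1.0, 0.6, 0.1]
grip_width: 0.0837
```

Call:
{"method": "drive_tool", "body": {
  "moves": "0 0 0 0 -1;0 0 0 0 -1;0 0 0 0 -1;0 0 0 0 -1;0 0 0 0 -1;0 0 -0.03 0 -1;0 0 -0.07 0 -1;0 0.03 -0.09 0 -1"
}}

```text
time_s: 9.3
tool_pos: [0.4415, -0.0754, 0.1228]
tool_rot: [180.0, -0.2, 1.9]
force: [1.2, -1.2, -0.5]
grip_width: 0.0498
```

```bash
python3 - <<'E'
from h import *
o=get_obs();print(o['tool_pos'],o['tool_rot'],o['grip_width'],mv(.4253,-.434,.022,1.7,o))
E
```

```text
[ 0.44149295 -0.07538811  0.12277672] [179.99673025  -0.24503555   1.90210314] 0.04977724094081538 (array([-0.0285,  0.3579,  0.1007]), np.float64(0.2))
```

Call:
{"method": "drive_tool", "body": {
  "moves": "0 0.045 0 0 -1;-0.004 0.09 0 0 -1;-0.008 0.135 0 0 -1;-0.012 0.18 0 0 -1;-0.016 0.225 0 0 -1;-0.02 0.27 0 0 -1;-0.024 0.315 0 0 -1;-0.0275 0.355 0 0 -1"
}}

```text
time_s: 10.1
tool_pos: [0.4205, -0.4368, 0.1194]
tool_rot: [180.0, 0.0, 1.4]
force: [0.4, -0.3, -1.2]
grip_width: 0.0495
```

Call:
{"method": "drive_tool", "body": {
  "moves": "0 0 0 0 -1;0 0 0.04 0 -1;0 0 0.08 0 -1;0 0 0.099 0 -1;0 0 0.1 0 -1;0 0 0.101 0 -0.1;0 0 0.101 0 0.4;0 0 0.101 0 0.5"
}}

```text
time_s: 10.9
tool_pos: [0.4221, -0.4352, 0.0203]
tool_rot: [179.9, -0.1, 1.5]
force: [-0.2, 0.1, 0.2]
grip_width: 0.0589
```

Call:
{"method": "drive_tool", "body": {
  "moves": "0 0 -0.05 0 0.5;0 0 -0.1 0 0.6;0 -0.04 -0.14 0 1;0 -0.08 -0.18 0 1;0 -0.12 -0.22 0 1;0 -0.16 -0.25 0 1;0 -0.2 -0.25 0 1;0 -0.22 -0.25 0 1"
}}

```text
time_s: 11.7
tool_pos: [0.4173, -0.2107, 0.2726]
tool_rot: [179.8, -0.3, 1.7]
force: [0.3, 0.4, 0.4]
grip_width: 0.0871
```

```bash
python3 - <<'E'
from h import *
snap('wrist','w5.png');o=get_obs();print(o['tool_pos'],o['tool_rot'],o['grip_width'],o['time_s'],o['qpos'])
p,d,K,M,c=snap('top');P=cloud(d,K,M)
for b in((.47,.6,-.5,-.37),(.36,.475,-.5,-.37)):
    m=sel(P,.045,.075,b);print(m.sum(),rect(P[m]) if m.sum()>5 else '',np.nanmedian(P[m],0))
r,g,b_=[p[...,i].astype(int) for i in range(3)]
m=(r>130)&(g>100)&(b_<60)&sel(P,.015,.1,(.3,.65,.2,.5))
n,l,s,ce=cv2.connectedComponentsWithStats(m.astype(np.uint8))
for i in range(1,n):
    if s[i,4]>50: print('chock',s[i,4],rect(P[l==i]),np.nanmedian(P[l==i],0))
E
```

```text
[ 0.41741336 -0.20698829  0.2720263 ] [179.89440152  -0.24397963   1.9999541 ] 0.08710866835959309 11.75 [ 47.67801157  -5.421441   -22.63057776 100.4539934   -2.11122463
  84.29061985 -62.66131465]
0  [nan nan nan]
178 (array([ 413.1, -450.8]), array([90.7, 90.6]), 0.2) [ 0.4039614  -0.445103    0.05001968]
chock 341 (array([539.4, 414.1]), array([ 60., 112.]), 38.5) [0.54692462 0.40204466 0.02981741]
chock 357 (array([461.5, 364.5]), array([61.8, 94.9]), 30.7) [0.46546987 0.35455537 0.03038826]
chock 442 (array([398.3, 304.7]), array([ 60.8, 111.2]), 40.2) [0.4034668  0.2959197  0.02981849]
  return np.nanmean(a, axis, out=out, keepdims=keepdims)
```

View pics/w5.png

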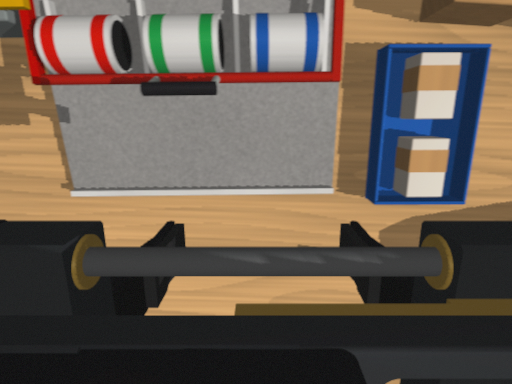

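Both boxes are in the tray, at about (432,85) and (421,166), and the rack's low part is clear. Next come the chocks.

Call:
{"method": "drive_tool", "body": {
  "moves": "0.013 -0.048 0 -8 1;0.026 -0.096 0 -16 1;0.039 -0.145 0 -24 1;0.052 -0.193 0 -32 1;0.065 -0.241 0 -40 1;0.078 -0.29 0 -48 1;0.091 -0.338 0 -56 1;0.104 -0.386 0 -64 1"
}}

```text
time_s: 12.6
tool_pos: [0.5104, 0.1747, 0.2695]
tool_rot: [179.8, -0.0, 65.7]
force: [1.1, -0.9, -0.9]
grip_width: 0.0871
```

```bash
python3 - <<'E'
from h import *
o=get_obs();print(o['tool_pos'],o['tool_rot'],mv(.53,.27,.25,128,o),o['qpos'])
E
```

```text
[0.510352   0.17471112 0.26947828] [ 1.79849671e+02 -1.21024706e-02  6.57207875e+01] (array([ 0.0949, -0.0213,  0.0194]), np.float64(-62.3)) [ 22.28092441   6.57780262 -47.48098034  91.03897988   4.97300334
  84.41821802 -49.76646185]
```

Call:
{"method": "drive_tool", "body": {
  "moves": "0.012 -0.003 0.002 -8 1;0.024 -0.006 0.004 -16 1;0.036 -0.009 0.006 -24 1;0.048 -0.012 0.009 -32 1;0.06 -0.015 0.012 -40 1;0.072 -0.018 0.015 -48 1;0.084 -0.02 0.018 -56 1;0.095 -0.021 0.0195 -62 1"
}}

```text
time_s: 13.4
tool_pos: [0.5305, 0.2686, 0.2491]
tool_rot: [180.0, 0.0, 127.7]
force: [-0.3, 0.3, 0.0]
grip_width: 0.0868
```

```bash
cat > ch.py <<'E'
from h import *
import sys
o=get_obs();print(o['time_s'],o['tool_pos'],o['tool_rot'],o['qpos'])
p,d,K,M,c=snap('wrist');p,d,K,M,c=snap('wrist',sys.argv[1]);P=cloud(d,K,M)
for q in pinpoint('wrist','chock_a')[:4]:
    u,v=map(int,q['uv']);print(q['conf'],q['uv'],P[v,u])
r,g,b_=[p[...,i].astype(int) for i in range(3)]
m=(r>100)&(g>80)&(b_<60)&sel(P,.022,.038,(.3,.65,.2,.5))
n,l,s,ce=cv2.connectedComponentsWithStats(m.astype(np.uint8))
for i in range(1,n):
    if s[i,4]>100: print('chocktop',s[i,4],rect(P[l==i]))
m=sel(P,.05,.07,(.3,.65,.2,.5))
n,l,s,ce=cv2.connectedComponentsWithStats(m.astype(np.uint8))
for i in range(1,n):
    if s[i,4]>30: print('fin',s[i,4],ce[i],rect(P[l==i]),np.nanmedian(P[l==i],0))
E
python3 ch.py w6.png
```

```text
13.4 [0.53048411 0.26858767 0.24910519] [1.79989607e+02 4.51100528e-02 1.27724105e+02] [ 16.03402735  18.09601398 -56.50517798  85.26852575  15.12428086
  84.68878319  -2.82721386]
0.86 [267.7, 86.3] [0.47291075 0.35478984 0.03167127]
0.69 [333.1, 86.2] [0.53740558 0.40496188 0.03223934]
0.67 [200.4, 86.7] [0.40719206 0.30370634 0.03069894]
chocktop 3423 (array([466.1, 363.8]), array([ 60. , 104.7]), 32.3)
chocktop 3347 (array([398. , 309.4]), array([ 60.8, 103.9]), 39.9)
chocktop 3354 (array([538.3, 418.7]), array([ 60.9, 104.7]), 35.1)
fin 971 [190.15653965  48.89083419] (array([381. , 330.5]), array([24.2, 44.2]), 39.5) [0.38186525 0.33074889 0.06104749]
fin 926 [270.15442765  47.72354212] (array([451.6, 386.9]), array([23.9, 43.9]), 32.2) [0.45179369 0.38674428 0.06111743]
fin 998 [348.60621242  48.87875752] (array([522.4, 440.7]), array([24.5, 44.4]), 35.1) [0.52174428 0.43980488 0.06099469]
fin 226 [276.05752212 221.71238938] (array([586.4, 230.1]), array([60.3, 28.4]), 39.4) [0.57870333 0.23702593 0.06029366]
```

View pics/w6.png

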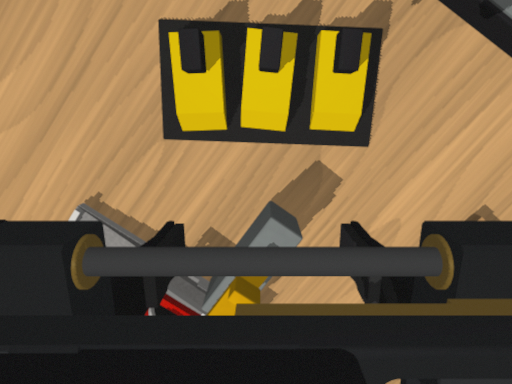

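The wrist view shows the three chocks on the mat, fins at about (190,49), (270,48) and (349,49), noses pointing down toward the gripper. Next I'll refine the rack pose from the settled cloud.

```bash
python3 - <<'E'
from h import *
np.set_printoptions(precision=4,suppress=True)
P=np.load('wrist2.npy');p=np.load('wrist2p.npy').astype(int)
m=(p[...,0]>110)&(p[...,1]<60)&sel(P,.066,.085,(.5,.545,-.3,.06))
X=P[m];f=np.polyfit(X[:,1],X[:,0],1);f=np.polyfit(*(X[abs(X[:,0]-np.polyval(f,X[:,1]))<.006][:,[1,0]].T),1)
print('bar yaw',-np.degrees(np.arctan(f[0])),'x at y=-.12',np.polyval(f,-.12),X[:,1].min(),X[:,1].max())
m=sel(P,.09,.1,(.52,.6,-.32,.05))
n,l,s,ce=cv2.connectedComponentsWithStats(m.astype(np.uint8))
for i in range(1,n):
    if s[i,4]>60: print('tubetop',s[i,4],rect(P[l==i]),np.nanmax(P[l==i][:,2]))
# plate plane
m=sel(P,.015,.03,(.38,.48,-.3,.06));X=P[m];A=np.c_[X[:,:2],np.ones(len(X))];print('plate',np.linalg.lstsq(A,X[:,2],rcond=None)[0])
m=sel(P,.012,.05,(.3,.5,-.35,.1));print('plate region',rect(P[m]))
print(mv(.381,.3305,.11,129.5))
E
```

```text
bar yaw 1.4650267220152802 x at y=-.12 0.5261367840672033 -0.29980912886667965 0.05974272478340187
tubetop 2189 (array([ 566.5, -234.2]), array([40.6, 79.9]), 2.3) 0.09873111964609027
tubetop 2199 (array([ 562.3, -119.1]), array([40.7, 80.4]), 1.4) 0.0984509681803864
tubetop 2223 (array([557.6,  -2.7]), array([40.6, 81.4]), 1.4) 0.09856919022839367
plate [ 0.0763  0.0018 -0.012 ]
plate region (array([ 436. , -123.3]), array([139.3, 382. ]), 1.9)
(array([ 0.1395, -0.0809,  0.1391]), np.float64(-2.1))
```

Call:
{"method": "drive_tool", "body": {
  "moves": "0.04 -0.02 0.02 -1 0.2;0.08 -0.045 0.04 -2 0.2;0.12 -0.07 0.06 -2 0.2;0.1395 -0.081 0.1 -2 0.2;0.1395 -0.081 0.14 -2 0.2;0.1395 -0.081 0.18 -2 0.2;0.1395 -0.081 0.205 -2 0.2;0.1395 -0.081 0.214 -2 0.2",
  "grip_force": 40
}}

```text
time_s: 14.35
tool_pos: [0.3796, 0.328, 0.0328]
tool_rot: [-179.8, 0.0, 129.3]
force: [-0.1, -0.2, -0.1]
grip_width: 0.0523
```

Call:
{"method": "drive_tool", "body": {
  "moves": "0 0 0.001 0 -1;0 0 0.001 0 -1;0 0 0.001 0 -1;0 0 0.001 0 -1;0 0 0.001 0 -1;0 0 -0.03 0 -1;0 0 -0.07 0 -1;0 0 -0.1 0 -1"
}}

```text
time_s: 15.15
tool_pos: [0.3806, 0.3312, 0.1372]
tool_rot: [179.9, 0.0, 129.5]
force: [1.0, -0.8, 0.6]
grip_width: 0.0019
```

```bash
python3 - <<'E'
from h import *
o=get_obs();print(o['tool_pos'],o['tool_rot'],mv(.425,-.0095,.13,181.8,o),o['qpos'])
E
```

```text
[0.38055926 0.33116156 0.13723078] [1.79908084e+02 1.01509743e-02 1.29549717e+02] (array([-0.291 , -0.1827,  0.007 ]), np.float64(-52.3)) [ 15.37923269   9.15116422 -63.40562601 106.35770799   8.74917995
  69.6467196  -11.23284596]
```

Call:
{"method": "drive_tool", "body": {
  "moves": "-0.05 0.02 -0.03 0 0.2;-0.1 0.04 -0.06 0 0.2;-0.13 0.06 -0.09 0 0.2;-0.13 0.08 -0.11 0 0.2;-0.13 0.08 -0.11 0 0.2;-0.13 0.08 -0.11 0 0.2;-0.13 0.08 -0.11 0 0.2;-0.13 0.08 -0.11 0 0.2"
}}

```text
time_s: 15.95
tool_pos: [0.5231, 0.2811, 0.2441]
tool_rot: [-179.9, 0.0, 129.6]
force: [1.2, 0.3, 0.4]
grip_width: 0.0507
```

```bash
python3 ch.py w7.png
```

```text
15.95 [0.5231088  0.28114622 0.24412874] [-1.79882525e+02  3.34035213e-02  1.29623615e+02] [ 15.65423725  18.75670345 -58.03462644  85.6857441   15.93741998
  84.46527138  -2.9473737 ]
0.89 [269.6, 95.8] [0.47216876 0.35638279 0.03135185]
0.78 [202.6, 92.6] [0.40613651 0.30653421 0.03109221]
0.73 [337.5, 97.3] [0.5387149  0.40826051 0.03023153]
chocktop 3417 (array([465.8, 364.3]), array([ 60., 104.]), 32.3)
chocktop 3348 (array([398.4, 309.2]), array([ 60.3, 104.2]), 39.7)
chocktop 3344 (array([538. , 418.9]), array([ 60.6, 104. ]), 35.1)
fin 55 [285.87272727   2.65454545] (array([426. , 439.6]), array([9. , 4.3]), 40.3) [0.42620913 0.43882875 0.05804235]
fin 976 [192.49385246  57.87192623] (array([381., 330.]), array([24.4, 43.5]), 40.3) [0.38168063 0.33087917 0.06110154]
fin 917 [272.95310796  59.02944384] (array([451.5, 387.1]), array([24. , 44.3]), 32.4) [0.45171095 0.38689601 0.06114204]
fin 990 [351.4040404   62.54444444] (array([522.5, 440.7]), array([24.4, 44.1]), 34.8) [0.52163238 0.43993839 0.0609757 ]
fin 249 [274.11646586 232.10441767] (array([586.8, 230.3]), array([61. , 28.7]), 38.1) [0.57885379 0.23711213 0.06044019]
```

View pics/w7.png

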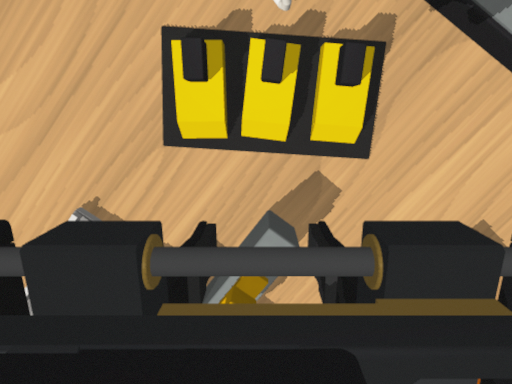

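The chock has not moved: all three fins are still at their places, the first at (192,58). The fingers just needed more closing time.

Call:
{"method": "drive_tool", "body": {
  "moves": "0.04 -0.02 0.02 0 0;0.08 -0.045 0.04 0 0;0.115 -0.07 0.06 0 0;0.128 -0.0785 0.1 0 0;0.128 -0.0785 0.15 0 0;0.128 -0.0785 0.19 0 0;0.128 -0.0785 0.21 0 0;0.128 -0.0785 0.21 0 -1",
  "grip_force": 40
}}

```text
time_s: 16.9
tool_pos: [0.3802, 0.3279, 0.0321]
tool_rot: [-179.6, -0.0, 129.6]
force: [-0.9, -0.3, 0.8]
grip_width: 0.0408
```

Call:
{"method": "drive_tool", "body": {
  "moves": "0 0 0 0 -1;0 0 0 0 -1;0 0 0 0 -1;0 0 0 0 -1;0 0 0 0 -1;0 0 -0.02 0 -1;0 0 -0.06 0 -1;0 0 -0.1 0 -1"
}}

```text
time_s: 17.7
tool_pos: [0.3821, 0.3296, 0.1358]
tool_rot: [-179.9, -0.0, 129.5]
force: [1.8, -0.5, -0.8]
grip_width: 0.0002
```

```bash
python3 - <<'E'
from h import *
o=get_obs();print(o['tool_pos'],o['tool_rot'],mv(.425,-.0095,.13,181.8,o),o['qpos'])
E
```

```text
[0.38209741 0.32956628 0.13584126] [-1.79910304e+02 -3.98606200e-02  1.29544108e+02] (array([-0.2888, -0.1828,  0.0059]), np.float64(-52.3)) [ 16.1758048    9.80916652 -64.25698977 106.27083234   9.35712471
  69.76901234 -11.47957424]
```

Call:
{"method": "drive_tool", "body": {
  "moves": "0 0 0 0 0;0 0 0 0 0;0 0 0.04 0 0;0 0 0.08 0 0;0 0 0.1 0 0;0 0 0.104 0 0;0 0 0.104 0 0;0 0 0.104 0 -1",
  "grip_force": 40
}}

```text
time_s: 18.5
tool_pos: [0.3831, 0.3305, 0.0318]
tool_rot: [179.9, -0.0, 129.5]
force: [0.6, 0.4, -0.3]
grip_width: 0.0398
```

Call:
{"method": "drive_tool", "body": {
  "moves": "0 0 0 0 -1;0 0 0 0 -1;0 0 0 0 -1;0 0 0 0 -1;0 0 0 0 -1;0 0 0 0 -1;0 0 0 0 -1;0 0 0 0 -1"
}}

```text
time_s: 19.3
tool_pos: [0.3828, 0.3296, 0.0316]
tool_rot: [-180.0, 0.1, 129.5]
force: [-1.7, -2.6, 5.6]
grip_width: 0.0225
```

```bash
python3 - <<'E'
from h import *
snap('wrist','w8.png')
o=get_obs();print(o['tool_pos'],o['tool_rot'],o['grip_width'])
E
```

```text
[0.38280491 0.3295963  0.03163949] [-1.79969404e+02  5.28502344e-02  1.29511203e+02] 0.022985999167017452
```

View pics/w8.png

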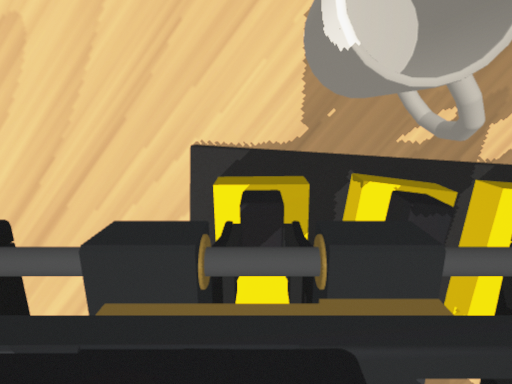

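The fingers now hold the fin at (262,215), 23 mm wide. Lifting.

Call:
{"method": "drive_tool", "body": {
  "moves": "0 0 -0.005 0 -1;0 0 -0.015 0 -1;0 0 -0.03 0 -1;0 0 -0.05 0 -1;0 0 -0.08 0 -1;0 0 -0.11 0 -1;0 0 -0.11 0 -1;0 0 -0.11 0 -1",
  "grip_force": 50
}}

```text
time_s: 20.15
tool_pos: [0.3833, 0.3299, 0.1419]
tool_rot: [179.9, 0.1, 129.5]
force: [0.4, -0.1, -3.3]
grip_width: 0.0226
```

```bash
python3 - <<'E'
from h import *
o=get_obs();print(o['tool_pos'],o['tool_rot'],mv(.425,-.0095,.14,181.8,o),o['qpos'])
E
```

```text
[0.38331166 0.32991538 0.14186071] [1.79905559e+02 8.16923071e-02 1.29498197e+02] (array([-0.2884, -0.1837,  0.002 ]), np.float64(-52.3)) [ 16.94703336   9.48638226 -64.98516655 105.844107     9.23001066
  70.26996343 -11.36383882]
```

Call:
{"method": "drive_tool", "body": {
  "moves": "-0.035 -0.022 0 -7 -1;-0.07 -0.045 0 -14 -1;-0.105 -0.067 0 -21 -1;-0.145 -0.092 0 -28 -1;-0.185 -0.118 0 -35 -1;-0.225 -0.143 0 -42 -1;-0.26 -0.165 0 -48 -1;-0.288 -0.184 0.002 -52 -1"
}}

```text
time_s: 20.95
tool_pos: [0.4193, 0.028, 0.1389]
tool_rot: [-180.0, -0.1, -178.9]
force: [0.4, -0.2, -3.5]
grip_width: 0.0216
```

```bash
python3 - <<'E'
from h import *
snap('wrist');snap('wrist')
o=get_obs();print(o['tool_pos'],o['tool_rot'],mv(.425,-.0095,.0605,181.8,o),o['qpos'],o['grip_width'])
E
```

```text
[0.41885121 0.0225     0.13810309] [-179.87221938   -0.22419815 -179.64669201] (array([-0.0063, -0.0319,  0.0777]), np.float64(-1.4)) [ 39.3691937   -8.00919343 -42.27599243 116.66442784  -5.61238839
  69.59934634  89.70938924] 0.0205402905511537
```

Call:
{"method": "drive_tool", "body": {
  "moves": "-0.006 -0.032 0 -1.5 -1;-0.006 -0.032 0 -1.5 -1;-0.006 -0.032 0.03 -1.5 -1;-0.006 -0.032 0.055 -1.5 -1;-0.006 -0.032 0.068 -1.5 -1;-0.006 -0.032 0.073 -1.5 -1;-0.006 -0.032 0.0755 -1.5 -1;-0.006 -0.032 0.0755 -1.5 -1"
}}

```text
time_s: 21.85
tool_pos: [0.4204, -0.0026, 0.0629]
tool_rot: [-180.0, -0.8, -177.8]
force: [-12.8, -1.6, 12.7]
grip_width: 0.0201
```

```bash
python3 - <<'E'
from h import *
snap('wrist','w9.png');p,d,K,M,c=snap('side');cv2.imwrite('pics/s9.png',cv2.resize(cv2.cvtColor(p[100:260,140:360],cv2.COLOR_RGB2BGR),None,fx=3,fy=3))
a=cv2.imread('pics/w9.png');b=cv2.imread('pics/s9.png');b=cv2.resize(b,(528,384));cv2.imwrite('pics/j9.png',cv2.resize(np.hstack([a,b]),(800,295)))
o=get_obs();print(o['tool_pos'],o['tool_rot'],o['force'],o['wrist_torque'],o['grip_width'])
E
```

```text
[ 0.42092336 -0.00262226  0.06327928] [-179.96343593   -0.73105213 -177.82519631] [-14.48243188  -0.61379955  13.36991149] [-0.06083705  2.8189329  -0.04755067] 0.020290272420241392
```

View pics/j9.png

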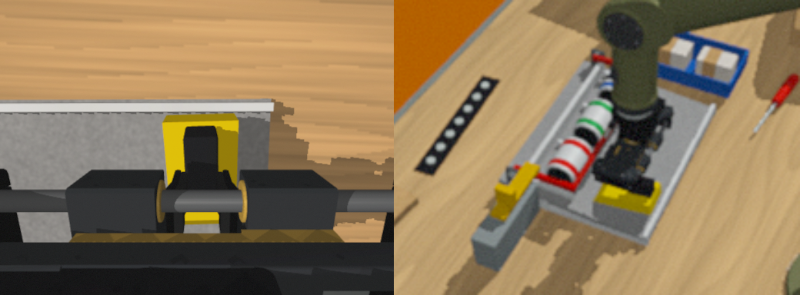

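The left half shows the chock on the plate with its fin gripped at (203,150). The forces come only from the nose touching down, so I'll release, back off and look.

Call:
{"method": "drive_tool", "body": {
  "moves": "0 0 -0.001 0 -0.5;0 0 -0.001 0 -0.1;0 0 -0.001 0 0;0 0 -0.001 0 0;0 0 -0.03 0 0;0 0 -0.06 0 0;-0.04 0 -0.09 0 0.2;-0.05 0 -0.1 0 0.2"
}}

```text
time_s: 22.75
tool_pos: [0.4814, -0.0006, 0.1681]
tool_rot: [-179.9, 0.5, -177.8]
force: [0.0, 0.7, 0.1]
grip_width: 0.0499
```

```bash
cat > rk.py <<'E'
from h import *
import sys
np.set_printoptions(precision=4,suppress=True)
read_camera('wrist');read_camera('wrist')
o=get_obs();p,d,K,M,c=snap('wrist',sys.argv[1]);P=cloud(d,K,M)
print(o['time_s'],o['tool_pos'],o['tool_rot'],o['force'])
a=np.radians(1.8);O=np.array([.5427,-.1205])
Q=P.copy();D=P[...,:2]-O;Q[...,0]=D[...,0]*np.cos(a)+D[...,1]*np.sin(a);Q[...,1]=-D[...,0]*np.sin(a)+D[...,1]*np.cos(a)
Q[...,2]=P[...,2]-(.030+.0875*Q[...,0])   # height over plate
def rp(m):
    (cc,s,an)=cv2.minAreaRect((Q[m][:,:2]*1000).astype(np.float32));return np.round(cc,1),np.round(s,1),round(an,1)
r,g,b_=[p[...,i].astype(int) for i in range(3)]
for nm,m in(('yellow',(r>90)&(g>70)&(b_<70)&sel(Q,.018,.033,(-.18,.05,-.2,.2))),('fin',(r<70)&sel(Q,.048,.064,(-.18,-.05,-.2,.2))),('tube',sel(Q,.06,.07,(0,.07,-.17,.17)))):
    n,l,s,ce=cv2.connectedComponentsWithStats(m.astype(np.uint8))
    for i in range(1,n):
        if s[i,4]>80: print(nm,s[i,4],rp(l==i),'z',np.round(np.nanmedian(Q[l==i][:,2])*1000,1))
E
python3 rk.py w10.png
```

```text
22.85 [ 0.4794 -0.0002  0.1661] [ 179.9607    0.2418 -177.7826] [-0.2546 -0.5991 -0.7495]
yellow 5079 (array([-113.9,  122.3]), array([102.8,  59.7]), 1.7) z 26.4
fin 1367 (array([-142.7,  121.5]), array([43.3, 22.5]), 0.6) z 56.5
tube 962 (array([ 24.9, 116.7]), array([80.1, 15.3]), 89.9) z 63.2
```

View pics/w10.png

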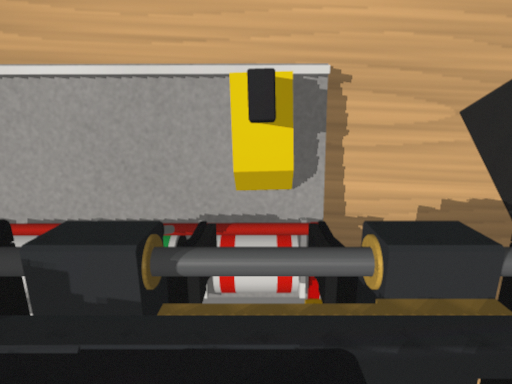

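The view shows the chock lying flat in the red lane with its fin at (262,95), further back than planned. The nose probably clipped the bar and slid in the grip. I'll re-grip the fin and push it forward.

Call:
{"method": "drive_tool", "body": {
  "moves": "0.04 0 0 0 0;0.0865 0 0 0 0;0.0865 0 0.04 0 0;0.0865 0 0.08 0 0;0.0865 0 0.105 0 0;0.0865 0 0.117 0 0;0.0865 0 0.117 0 -1;0.0865 0 0.117 0 -1",
  "grip_force": 30
}}

```text
time_s: 23.7
tool_pos: [0.3904, -0.0039, 0.0478]
tool_rot: [180.0, 0.0, -177.8]
force: [-0.5, -0.6, -0.5]
grip_width: 0.0341
```

Call:
{"method": "drive_tool", "body": {
  "moves": "0 0 0 0 -1;0 0 0 0 -1;0 0 0 0 -1;0 0 0 0 -1;0 0 0 0 -1;0 0 0 0 -1;0 0 0 0 -1;0 0 0 0 -1"
}}

```text
time_s: 24.5
tool_pos: [0.3911, -0.004, 0.0481]
tool_rot: [-180.0, 0.1, -177.8]
force: [-0.1, -0.6, 6.5]
grip_width: 0.0001
```

```bash
python3 - <<'E'
from h import *
snap('wrist','w11.png')
o=get_obs();print(o['tool_pos'],o['force'],o['wrist_torque'],o['grip_width'])
E
```

```text
[ 0.3911148  -0.00400962  0.04815159] [-0.20092419  0.19902793  5.30899856] [ 0.0674449  -0.0808262   0.00590613] 0.0002339762337199934
```

View pics/w11.png

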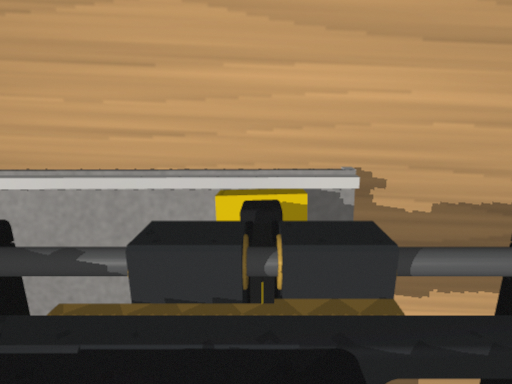

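```bash
python3 - <<'E'
from h import *
o=get_obs();p,d,K,M,c=snap('wrist');P=cloud(d,K,M)
for v in list(range(186,226,4))+list(range(226,310,8)):
    print(v,[(int(p[v,u].max()),*np.round((P[v,u]-o['tool_pos'])*1000).astype(int)) for u in(225,250,262,275,300)])
p,d,K,M,c=snap('side');P=cloud(d,K,M)
m=sel(P,.055,.085,(.36,.45,-.04,.04));print(m.sum(),np.nanmedian(P[m],0))
E
```

```text
186 [(193, np.int64(-18), np.int64(-26), np.int64(-23)), (193, np.int64(-19), np.int64(-9), np.int64(-24)), (195, np.int64(-20), np.int64(0), np.int64(-22)), (196, np.int64(-20), np.int64(9), np.int64(-23)), (198, np.int64(-21), np.int64(26), np.int64(-22))]
190 [(102, np.int64(-14), np.int64(-27), np.int64(-27)), (115, np.int64(-16), np.int64(-9), np.int64(-24)), (115, np.int64(-16), np.int64(0), np.int64(-23)), (112, np.int64(-17), np.int64(9), np.int64(-21)), (113, np.int64(-18), np.int64(26), np.int64(-19))]
194 [(113, np.int64(-16), np.int64(-25), np.int64(-11)), (132, np.int64(-17), np.int64(-8), np.int64(-8)), (149, np.int64(-18), np.int64(0), np.int64(-6)), (166, np.int64(-18), np.int64(8), np.int64(-6)), (202, np.int64(-19), np.int64(24), np.int64(-6))]
198 [(217, np.int64(-14), np.int64(-24), np.int64(-6)), (218, np.int64(-15), np.int64(-8), np.int64(-5)), (218, np.int64(-16), np.int64(0), np.int64(-5)), (218, np.int64(-16), np.int64(8), np.int64(-6)), (217, np.int64(-16), np.int64(25), np.int64(-6))]
202 [(218, np.int64(-12), np.int64(-24), np.int64(-6)), (24, np.int64(-16
[... 3523 characters left out ...]
np.int64(76)), (126, np.int64(10), np.int64(1), np.int64(62)), (17, np.int64(-6), np.int64(5), np.int64(87)), (48, np.int64(-27), np.int64(9), np.int64(120))]
298 [(40, np.int64(-24), np.int64(-10), np.int64(121)), (25, np.int64(5), np.int64(-4), np.int64(76)), (126, np.int64(53), np.int64(2), np.int64(1)), (40, np.int64(-24), np.int64(3), np.int64(120)), (66, np.int64(-25), np.int64(9), np.int64(120))]
306 [(85, np.int64(-24), np.int64(-9), np.int64(124)), (99, np.int64(-24), np.int64(-3), np.int64(124)), (85, np.int64(-24), np.int64(0), np.int64(123)), (84, np.int64(-24), np.int64(3), np.int64(123)), (100, np.int64(-24), np.int64(9), np.int64(123))]
17 [ 0.37755145 -0.0019365   0.07105857]
```

Call:
{"method": "drive_tool", "body": {
  "moves": "0 0 0 0 0;0 0 0 0 0;0 0 0 0 0;0 0 0 0 0;0 0 0 0 0;0 0 0.003 0 0;0 0 0.003 0 0;0 0 0.003 0 -0.35",
  "grip_force": 10
}}

```text
time_s: 25.45
tool_pos: [0.3899, -0.0039, 0.0441]
tool_rot: [180.0, -0.0, -177.8]
force: [-0.1, -0.4, 0.3]
grip_width: 0.0398
```

Call:
{"method": "drive_tool", "body": {
  "moves": "0 0 0 0 -0.5;0 0 0 0 -0.6;0 0 0 0 -0.7;0 0 0 0 -0.7;0 0 0 0 -0.7;0 0 0 0 -0.7;0 0 0 0 -0.7;0 0 0 0 -0.7"
}}

```text
time_s: 26.25
tool_pos: [0.3903, -0.004, 0.0444]
tool_rot: [-180.0, -0.0, -177.8]
force: [-0.2, 0.2, -0.4]
grip_width: 0.0238
```

Call:
{"method": "drive_tool", "body": {
  "moves": "-0.006 0 -0.0005 0 -0.7;-0.014 -0.001 -0.0012 0 -0.7;-0.022 -0.002 -0.002 0 -0.7;-0.03 -0.003 -0.0027 0 -0.7;-0.038 -0.004 -0.0035 0 -0.7;-0.044 -0.005 -0.004 0 -0.7;-0.048 -0.005 -0.0043 0 -0.7;-0.048 -0.005 -0.0043 0 -0.7"
}}

```text
time_s: 27.05
tool_pos: [0.4393, -0.0069, 0.0487]
tool_rot: [180.0, 0.1, -177.8]
force: [0.0, -0.2, -2.2]
grip_width: 0.0238
```

```bash
python3 - <<'E'
from h import *
o=get_obs();p,d,K,M,c=snap('wrist');P=cloud(d,K,M);print(o['tool_pos'],o['force'],o['grip_width'])
r,g,b_=[p[...,i].astype(int) for i in range(3)]
for v in range(120,226,4):
    print(v,[(p[v,u].tolist(),*np.round((P[v,u]-o['tool_pos'])*1000).astype(int).tolist()) for u in(225,262)])
E
```

```text
[ 0.43933794 -0.00694763  0.04872821] [ 0.01009453 -0.17617854 -2.15297884] 0.02375031300891516
120 [([95, 95, 92], -9223372036854775808, -9223372036854775808, -9223372036854775808), ([95, 93, 91], -64, -2, -32)]
124 [([145, 141, 138], -60, -28, -34), ([143, 140, 136], -61, -2, -32)]
128 [([146, 145, 140], -58, -27, -32), ([139, 136, 133], -59, -2, -32)]
132 [([143, 140, 137], -55, -27, -32), ([142, 140, 136], -56, -2, -32)]
136 [([143, 141, 137], -52, -27, -31), ([139, 138, 133], -53, -1, -32)]
140 [([147, 145, 140], -50, -27, -31), ([143, 140, 136], -51, -1, -31)]
144 [([144, 141, 138], -47, -27, -33), ([145, 142, 137], -48, -1, -32)]
148 [([144, 141, 138], -44, -27, -32), ([145, 143, 138], -45, -1, -31)]
152 [([145, 143, 138], -41, -27, -31), ([143, 139, 136], -42, -1, -31)]
156 [([142, 140, 137], -38, -27, -31), ([145, 143, 139], -39, -1, -31)]
160 [([143, 142, 137], -36, -27, -30), ([149, 146, 142], -36, -1, -32)]
164 [([144, 141, 138], -33, -27, -31), ([146, 143, 139], -34, -1, -31)]
168 [([148, 145, 142], -30, -27, -30), ([147, 143, 141], -31, -1, -28)]
172 [([145, 142, 138], 
[... 277 characters left out ...]
, 138], -16, -27, -28), ([150, 146, 143], -16, 0, -29)]
192 [([122, 102, 10], -15, -25, -18), ([122, 101, 10], -16, 0, -17)]
196 [([161, 135, 10], -17, -24, -3), ([184, 153, 10], -17, 0, -4)]
200 [([228, 201, 10], -14, -24, -1), ([228, 199, 10], -15, 0, -2)]
204 [([228, 200, 10], -12, -24, -2), ([24, 23, 26], -16, 0, 9)]
208 [([228, 200, 10], -9, -24, -2), ([25, 23, 24], -16, 0, 19)]
212 [([228, 201, 10], -6, -24, -1), ([27, 27, 29], -17, 0, 28)]
216 [([228, 199, 10], -4, -23, -1), ([28, 27, 28], -15, 0, 28)]
220 [([228, 199, 10], -1, -23, 0), ([31, 30, 30], -13, 0, 29)]
224 [([22, 22, 22], -11, -20, 33), ([28, 27, 27], -10, 0, 28)]<stdin>:5: RuntimeWarning: invalid value encountered in cast
```

Call:
{"method": "drive_tool", "body": {
  "moves": "-0.003 0 -0.0003 0 -0.7;-0.006 0 -0.0006 0 -0.7;-0.007 0 -0.0006 0 -0.7;-0.007 0 -0.0006 0 -0.2;-0.007 0 -0.0006 0 -0.1;-0.007 0 -0.0006 0 -0.1;-0.007 0 -0.03 0 -0.1;-0.007 0 -0.06 0 0"
}}

```text
time_s: 27.9
tool_pos: [0.445, -0.0066, 0.1091]
tool_rot: [180.0, -0.1, -177.8]
force: [-0.9, 0.5, 0.6]
grip_width: 0.0411
```

Call:
{"method": "drive_tool", "body": {
  "moves": "-0.02 0 -0.03 0 0;-0.05 0 -0.06 0 0;-0.08 0 -0.09 0 0;-0.09 0 -0.1 0 0;-0.09 0 -0.1 0 0;-0.09 0 -0.1 0 0;-0.09 0 -0.1 0 0;-0.09 0 -0.1 0 0"
}}

```text
time_s: 28.7
tool_pos: [0.5342, -0.0035, 0.2079]
tool_rot: [-180.0, -0.1, -177.8]
force: [-0.1, -0.6, 0.8]
grip_width: 0.0436
```

```bash
cat >> rk.py <<'E'
np.save('Q.npy',Q);np.save('Qp.npy',p)
E
python3 rk.py w12.png
```

```text
28.8 [ 0.5346 -0.0036  0.2083] [-179.9612   -0.0453 -177.8082] [-0.851  -0.2019 -0.0478]
yellow 3437 (array([-67.3, 117.2]), array([88.4, 59. ]), 1.1) z 26.5
fin 1038 (array([-88.8, 117.2]), array([42.5, 21.8]), 0.3) z 56.6
tube 2251 (array([  17.5, -113.3]), array([34.6, 79. ]), 0.1) z 63.2
tube 2385 (array([17.2, -0.1]), array([34.5, 81.1]), 0.2) z 63.4
tube 2464 (array([ 18. , 116.8]), array([35.5, 79.9]), 0.5) z 63.4
```

View pics/w12.png

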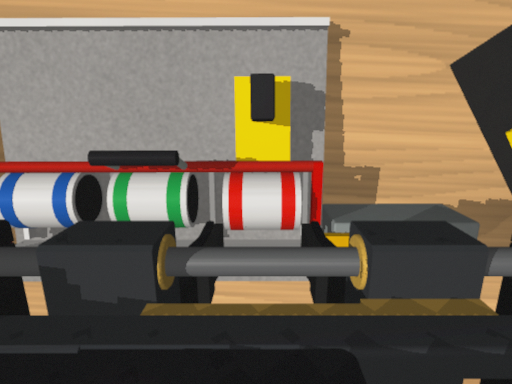

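The red-lane chock's fin is at (262,97). Its nose is under the bar against the red tube at (262,198), and the fin sits within 1 mm of the expected contact position. On to the second chock.

Call:
{"method": "drive_tool", "body": {
  "moves": "0 0.034 -0.01 7 0;0 0.068 -0.02 14 0;0 0.102 -0.03 21 0;0 0.137 -0.042 28 0;0 0.171 -0.042 35 0;0 0.205 -0.042 42 0;-0.004 0.24 -0.042 49 0;-0.005 0.274 -0.042 54 0"
}}

```text
time_s: 29.65
tool_pos: [0.5299, 0.2717, 0.2506]
tool_rot: [180.0, 0.0, 127.9]
force: [0.9, 0.2, 1.2]
grip_width: 0.0433
```

```bash
cat >> ch.py <<'E'
o=get_obs()
print('ch2',mv(.4516,.387,.11,122.2,o),'ch3',mv(.5224,.4407,.11,125.1,o),o['tool_pos'],o['tool_rot'])
E
python3 ch.py w13.png
```

```text
29.65 [0.52991338 0.27165252 0.25060468] [1.79997361e+02 3.45399675e-02 1.27916765e+02] [ 11.04956041  16.31482234 -49.88551568  85.12580348  12.50240155
  84.32806869  -1.0099081 ]
0.91 [309.2, 80.7] [0.50596755 0.40243721 0.03050133]
0.72 [264.1, 91.7] [0.46995144 0.35761985 0.03039728]
chocktop 6692 (array([485.1, 388.1]), array([120.4, 121.4]), 34.6)
fin 43 [278.93023256   2.02325581] (array([426.3, 439.6]), array([9.2, 3. ]), 40.0) [0.42637815 0.43902598 0.05722234]
fin 965 [319.57512953  43.99689119] (array([489.5, 434.5]), array([24.3, 44.2]), 34.6) [0.48914384 0.43371135 0.06105677]
fin 889 [265.97187852  56.85489314] (array([449.9, 386.4]), array([24. , 44.3]), 34.5) [0.45016517 0.38612874 0.06109971]
fin 229 [273.28384279 228.05240175] (array([587. , 230.1]), array([61. , 28.6]), 38.2) [0.57920382 0.23709782 0.06039371]
ch2 (array([0.1362, 0.0106, 0.1407]), np.float64(6.3)) ch3 (array([0.1341, 0.0995, 0.1407]), np.float64(3.4)) [0.5282963  0.27369398 0.25049547] [-1.79996770e+02 -8.41070980e-02  1.28545822e+02]
```

Chock 3 has been knocked and now lies beside chock 2: fins at (489.5,434.5) and (449.9,386.4) mm, tool yaw 124.6 for both. I'll take the outer one.

Call:
{"method": "drive_tool", "body": {
  "moves": "0.045 0.02 0.02 1 -0.1;0.09 0.042 0.04 2 -0.1;0.13 0.06 0.06 3 -0.1;0.15 0.07 0.1 3.6 -0.1;0.15 0.07 0.15 3.6 -0.1;0.15 0.07 0.19 3.6 -0.1;0.15 0.07 0.21 3.6 -0.1;0.15 0.07 0.218 3.6 -0.1",
  "grip_force": 15
}}

```text
time_s: 30.6
tool_pos: [0.4918, 0.4284, 0.0294]
tool_rot: [-179.7, 0.1, 124.5]
force: [0.9, 0.2, 0.4]
grip_width: 0.0393
```

Call:
{"method": "drive_tool", "body": {
  "moves": "0 0 0 0 -0.4;0 0 0 0 -0.6;0 0 0 0 -0.7;0 0 0 0 -0.7;0 0 0 0 -0.7;0 0 0 0 -0.7;0 0 -0.003 0 -0.7;0 0 -0.01 0 -0.7"
}}

```text
time_s: 31.4
tool_pos: [0.4922, 0.4315, 0.0423]
tool_rot: [-180.0, 0.0, 124.6]
force: [0.5, 0.8, -2.7]
grip_width: 0.0221
```

Call:
{"method": "drive_tool", "body": {
  "moves": "0 0 -0.02 0 -0.7;0 0 -0.05 0 -0.7;0 0 -0.09 0 -0.7;0 0 -0.11 0 -0.7;0 0 -0.11 0 -0.7;0 0 -0.11 0 -0.7;0 0 -0.11 0 -0.7;0 0 -0.11 0 -0.7"
}}

```text
time_s: 32.2
tool_pos: [0.4916, 0.4311, 0.1511]
tool_rot: [-179.9, 0.0, 124.6]
force: [0.3, -1.4, 0.1]
grip_width: 0.0131
```

```bash
cat > go.py <<'E'
from h import *
import sys
# rack X,Y(mm), z, rack-relative yaw
X,Y,z=map(float,sys.argv[1:4]);yw=float(sys.argv[4]) if len(sys.argv)>4 else 180
a=np.radians(1.8);w=np.array([.5427,-.1205])+np.array([[np.cos(a),-np.sin(a)],[np.sin(a),np.cos(a)]])@np.array([X,Y])/1000
o=get_obs();D=o['tool_pos'][:2]-np.array([.5427,-.1205])
print('world',w,'rack now',np.round([D[0]*np.cos(a)+D[1]*np.sin(a),-D[0]*np.sin(a)+D[1]*np.cos(a)],4),np.round(o['tool_pos'],4),np.round(o['tool_rot'],1),o['grip_width'],np.round(o['force'],1),o['time_s'])
print('move',*mv(*w,z,1.8+yw,o)); print(np.round(o['qpos'],1))
E
python3 go.py -142 -113 0.14
```

```text
world [ 0.40431948 -0.23790457] rack now [-0.0338  0.5529] [0.4916 0.4311 0.1511] [-179.9    0.   124.6] 0.013071806598629351 [ 0.3 -1.4  0.1] 32.2
move [-0.5011 -0.4517  0.0124] -57.2
[ -7.6  27.9 -49.1  84.5  21.2  77.4 -23.4]
```

```bash
python3 - <<'E'
from h import *
o=get_obs();p,d,K,M,c=snap('wrist','w14.png');P=cloud(d,K,M)
T=(P-o['tool_pos'])@R.from_euler('xyz',o['tool_rot'],degrees=True).as_matrix()*1000
m=np.isfinite(T[...,2])&(T[...,2]<5)&(T[...,2]>-70)&(abs(T[...,0])<40)&(abs(T[...,1])<60)
for lo in range(-70,5,5):
    k=m&(T[...,2]>=lo)&(T[...,2]<lo+5)
    if k.sum(): print(lo,k.sum(),'x',np.round(T[k][:,0].min()),np.round(T[k][:,0].max()),'y',np.round(np.percentile(T[k][:,1],[0,50,100])))
r,g,b_=[p[...,i].astype(int) for i in range(3)]
m=sel(P,.05,.07,(.3,.65,.2,.5))
n,l,s,ce=cv2.connectedComponentsWithStats(m.astype(np.uint8))
for i in range(1,n):
    if s[i,4]>30: print('fin',s[i,4],ce[i],rect(P[l==i]),np.nanmedian(P[l==i],0))
E
```

```text
-70 1 x -7.0 -7.0 y [-7. -7. -7.]
-65 35 x -9.0 12.0 y [-12.   6.  14.]
-60 114 x 10.0 12.0 y [-16.  -0.  16.]
-55 190 x -9.0 12.0 y [-16.  -7.  16.]
-50 163 x 7.0 12.0 y [-16.   6.  15.]
-45 138 x 10.0 12.0 y [-15.  -7.  15.]
-40 147 x 2.0 12.0 y [-15.  -7.  15.]
-35 118 x 10.0 12.0 y [-15.   7.  15.]
-30 71 x 10.0 12.0 y [-15.   7.  15.]
fin 1132 [124.2729682   63.09717314] (array([343.8, 457.6]), array([40.9, 67.9]), 13.4) [0.33009431 0.45369799 0.0606662 ]
fin 299 [192.67558528  78.95652174] (array([384. , 479.2]), array([12.4, 55.8]), 34.7) [0.39113375 0.47825952 0.06061049]
fin 128 [207.53125   136.9609375] (array([421.4, 443.3]), array([10. , 15.1]), 72.0) [0.42440977 0.44423024 0.06266861]
fin 1251 [262.58992806 159.78497202] (array([476.4, 454.1]), array([24. , 44.1]), 35.5) [0.4758091  0.4546734  0.06111972]
fin 1134 [198.47354497 199.4382716 ] (array([448.3, 387.1]), array([24.3, 42.3]), 34.9) [0.44757926 0.39000628 0.06104536]
```

View pics/w14.png

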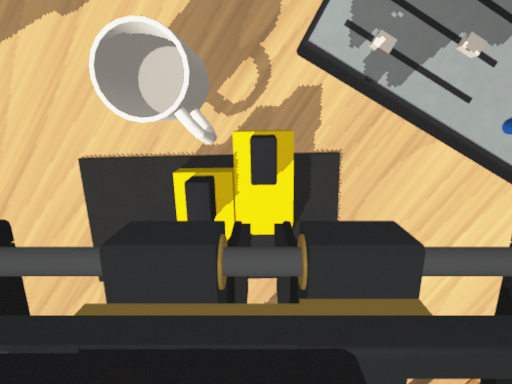

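Cloud check: the real finger ends sit about 25 mm above the reported TCP, which is why the pads only caught the top of the fin. From here on I take the tip as TCP + 25 mm. Chock 3 was dropped and lies with its fin at (263,160) in the picture, (476.4,454.1) mm, upright on the mat.

Call:
{"method": "drive_tool", "body": {
  "moves": "0.014 0 0 0 0;0.0275 0.0005 0 0 0;0.0275 0.0005 0.01 0 0;0.0275 0.0005 0.04 0 0;0.0275 0.0005 0.08 0 0;0.0275 0.0005 0.115 0 0;0.0275 0.0005 0.135 0 0;0.0275 0.0005 0.1405 0 -0.2",
  "grip_force": 30
}}

```text
time_s: 33.05
tool_pos: [0.4748, 0.453, 0.0084]
tool_rot: [-179.7, 0.0, 124.7]
force: [0.8, -0.8, -0.9]
grip_width: 0.04
```

Call:
{"method": "drive_tool", "body": {
  "moves": "0 0 0 0 -1;0 0 0 0 -1;0 0 0 0 -1;0 0 0 0 -1;0 0 0 0 -1;0 0 -0.005 0 -1;0 0 -0.02 0 -1;0 0 -0.05 0 -1"
}}

```text
time_s: 33.85
tool_pos: [0.4758, 0.4526, 0.0607]
tool_rot: [-179.7, 0.1, 124.6]
force: [0.9, 1.0, -2.6]
grip_width: 0.0237
```

Call:
{"method": "drive_tool", "body": {
  "moves": "0 0 -0.03 0 -1;0 0 -0.06 0 -1;0 0 -0.08 0 -1;0 0 -0.08 0 -1;0 0 -0.08 0 -1;0 0 -0.08 0 -1;0 0 -0.08 0 -1;0 0 -0.08 0 -1"
}}

```text
time_s: 34.65
tool_pos: [0.4765, 0.4541, 0.1409]
tool_rot: [-179.9, 0.0, 124.6]
force: [-0.9, -0.6, -2.4]
grip_width: 0.0239
```

```bash
python3 go.py -142 -113 0.115
```

```text
world [ 0.40431948 -0.23790457] rack now [-0.0482  0.5764] [0.4765 0.4541 0.1409] [-179.9    0.   124.6] 0.023911805974871546 [-0.9 -0.6 -2.4] 34.65
move [-0.5286 -0.4523  0.027 ] -57.2
[-10.2  28.9 -49.   84.6  22.   76.7 -26.2]
```

Call:
{"method": "drive_tool", "body": {
  "moves": "-0.034 -0.029 0 -4 -1;-0.068 -0.058 0 -8 -1;-0.102 -0.087 0 -12 -1;-0.136 -0.117 0 -16 -1;-0.17 -0.146 0 -20 -1;-0.204 -0.175 0 -24 -1;-0.238 -0.205 0 -28 -1;-0.273 -0.234 0 -31 -1"
}}

```text
time_s: 35.45
tool_pos: [0.4384, 0.0954, 0.142]
tool_rot: [-180.0, 0.0, 155.8]
force: [0.3, -0.1, -2.4]
grip_width: 0.0235
```

```bash
python3 go.py -142 -113 0.115
```

```text
world [ 0.40431948 -0.23790457] rack now [-0.0974  0.219 ] [0.4384 0.0954 0.142 ] [-180.     0.   155.8] 0.023504543866674152 [ 0.3 -0.1 -2.4] 35.45
move [-0.1056 -0.3179  0.0273] -26.0
[ 36.8  -3.8 -50.  113.   -3.   69.5  53.7]
```

Call:
{"method": "drive_tool", "body": {
  "moves": "-0.014 -0.042 0 -4 -1;-0.028 -0.084 0 -8 -1;-0.042 -0.127 0 -12 -1;-0.056 -0.169 0 -16 -1;-0.07 -0.211 0 -20 -1;-0.084 -0.254 0 -24 -1;-0.098 -0.296 0 -26 -1;-0.106 -0.318 0 -26 -1"
}}

```text
time_s: 36.25
tool_pos: [0.4028, -0.2402, 0.1418]
tool_rot: [-179.9, -0.1, -178.6]
force: [0.1, -0.3, -2.6]
grip_width: 0.0239
```

```bash
python3 -c "
from h import *
[read_camera('wrist') for _ in range(3)]"; python3 go.py -138 -113 0.034
```

```text
world [ 0.40831751 -0.23777893] rack now [-0.1426 -0.1124] [ 0.4037 -0.2374  0.1417] [ 179.9   -0.  -178.6] 0.02374762372550788 [-0.3  0.6 -2.8] 36.4
move [-0.0047 -0.0007  0.1077] -0.4
[ 52.2  -0.7 -24.6 111.3  -0.4  69.4 119.1]
```

Call:
{"method": "drive_tool", "body": {
  "moves": "-0.0085 -0.0005 0.03 0 -1;-0.0085 -0.0005 0.07 0 -1;-0.0085 -0.0005 0.1 0 -1;-0.0085 -0.0005 0.1095 0 -1;-0.0085 -0.0005 0.1095 0 -0.3;-0.0085 -0.0005 0.1095 0 -0.1;-0.0085 -0.0005 0.1095 0 -0.1;-0.0085 -0.0005 0.114 0 -0.1"
}}

```text
time_s: 37.2
tool_pos: [0.4149, -0.2374, 0.0302]
tool_rot: [-179.8, 0.2, -178.4]
force: [0.4, 0.5, -0.5]
grip_width: 0.0381
```

Call:
{"method": "drive_tool", "body": {
  "moves": "0 0 0.003 0 -0.2;0 0 0.003 0 -0.7;0 0 0.003 0 -0.7;0 0 0.003 0 -0.7;0 0 0.003 0 -0.7;0 0 0.003 0 -0.7;0 0 0.003 0 -0.7;0 0 0.003 0 -0.7",
  "grip_force": 12
}}

```text
time_s: 38.0
tool_pos: [0.4129, -0.2366, 0.0251]
tool_rot: [-180.0, -0.0, -178.4]
force: [-1.0, 1.3, -1.1]
grip_width: 0.0239
```

```bash
python3 go.py -92 -113 0.0275
```

```text
world [ 0.45429481 -0.23633403] rack now [-0.1334 -0.112 ] [ 0.4129 -0.2366  0.0251] [-180.    -0.  -178.4] 0.02390828009085332 [-1.   1.3 -1.1] 38.0
move [-0.0414 -0.0009 -0.0024] -0.2
[ 50.6   8.1 -25.3 117.4   4.2  55.3 114.8]
```

Call:
{"method": "drive_tool", "body": {
  "moves": "-0.006 0 -0.0005 0 -0.7;-0.012 0 -0.001 0 -0.7;-0.018 0 -0.0016 0 -0.7;-0.024 0 -0.0021 0 -0.7;-0.03 0 -0.0026 0 -0.7;-0.036 -0.0005 -0.0032 0 -0.7;-0.038 -0.0005 -0.0033 0 -0.7;-0.038 -0.0005 -0.0033 0 -0.7"
}}

```text
time_s: 38.8
tool_pos: [0.4518, -0.2358, 0.0286]
tool_rot: [180.0, 0.1, -178.4]
force: [1.6, -0.1, -2.0]
grip_width: 0.024
```

Call:
{"method": "drive_tool", "body": {
  "moves": "0 0 0 0 -0.1;0 0 0 0 -0.1;0 0 0 0 -0.1;0 0 -0.04 0 -0.1;0 0 -0.08 0 0;-0.02 0 -0.12 0 0;-0.06 0 -0.16 0 0;-0.08 0 -0.16 0 0"
}}

```text
time_s: 39.6
tool_pos: [0.5353, -0.2348, 0.1946]
tool_rot: [-179.7, 0.5, -178.4]
force: [-0.2, -0.3, 0.6]
grip_width: 0.0437
```

```bash
python3 rk.py w15.png; python3 go.py -138 0 0.14
```

```text
39.7 [ 0.5347 -0.2329  0.1905] [-179.9689    0.2971 -178.2503] [-0.1832  0.0738  0.0274]
yellow 4441 (array([ -69.5, -111.8]), array([101.5,  59. ]), 0.8) z 26.2
yellow 3745 (array([-66.3, 116.9]), array([89.2, 62. ]), 0.3) z 26.4
fin 1171 (array([ -97.5, -111.4]), array([22.6, 42.7]), 90.0) z 56.3
fin 1083 (array([-88.9, 111.3]), array([43.5, 18.4]), 5.9) z 56.2
tube 2567 (array([  17.3, -115.3]), array([34.2, 79.9]), 0.0) z 63.2
tube 1925 (array([16.5,  0.1]), array([33.4, 80.7]), 1.1) z 63.6
tube 1775 (array([ 18. , 104.2]), array([35.2, 56.8]), 3.0) z 63.4
world [ 0.40476809 -0.12483468] rack now [-0.0141 -0.1123] [ 0.5321 -0.2332  0.1889] [ 1.800e+02  1.000e-01 -1.783e+02] 0.043624286889387534 [-0.5  0.4 -0.4] 39.75
move [0.1242 0.112  0.0488] -0.1
[ 45.3  12.  -27.8  93.2   5.7  76.2 108.3]
```

The blue chock needs about 8 mm more. The top-to-top gap should be 106.8; red measures 106.9 and blue 114.8.

Call:
{"method": "drive_tool", "body": {
  "moves": "0.04 0 0 0 -0.1;0.08 0 0 0 -0.1;0.081 0 0.04 0 -0.1;0.081 0 0.08 0 -0.1;0.081 0 0.12 0 -0.1;0.081 0 0.15 0 -0.1;0.081 0 0.16 0 -0.1;0.081 0 0.16 0 -0.7"
}}

```text
time_s: 40.55
tool_pos: [0.4478, -0.2355, 0.0271]
tool_rot: [179.9, -0.2, -178.4]
force: [-0.2, -0.0, 0.1]
grip_width: 0.0358
```

Call:
{"method": "drive_tool", "body": {
  "moves": "0 0 0 0 -0.7;0 0 0 0 -0.7;0 0 0 0 -0.7;0 0 0 0 -0.7;-0.003 0 -0.0003 0 -0.7;-0.006 0 -0.0005 0 -0.7;-0.0088 0 -0.0007 0 -0.7;-0.0088 0 -0.0007 0 -0.7"
}}

```text
time_s: 41.35
tool_pos: [0.4548, -0.2366, 0.03]
tool_rot: [-180.0, -0.5, -178.5]
force: [-11.4, 1.1, 12.5]
grip_width: 0.0239
```

Call:
{"method": "drive_tool", "body": {
  "moves": "0 0 0 0 -0.1;0 0 0 0 -0.1;0 0 0 0 -0.1;0 0 -0.04 0 -0.1;0 0 -0.08 0 0;-0.02 0 -0.12 0 0;-0.06 0 -0.16 0 0;-0.07 0 -0.16 0 0"
}}

```text
time_s: 42.15
tool_pos: [0.5342, -0.234, 0.195]
tool_rot: [-179.8, 0.6, -178.3]
force: [0.7, 0.0, 0.1]
grip_width: 0.0431
```

```bash
python3 rk.py w16.png; python3 - <<'E'
from h import *
print(mv(.53,.27,.25,128))
E
```

```text
42.25 [ 0.5318 -0.233   0.1908] [-179.9755    0.2391 -178.2522] [-0.7694  0.5653 -0.0124]
yellow 4230 (array([ -67.9, -112.8]), array([59.1, 98.2]), 89.6) z 26.2
yellow 3710 (array([-66.5, 116.9]), array([89.1, 62. ]), 0.7) z 26.4
fin 1172 (array([ -94.3, -112.4]), array([22.3, 43.3]), 89.4) z 56.3
fin 1115 (array([-88.9, 113.3]), array([42.8, 19.9]), 1.2) z 56.2
tube 1726 (array([ 17.9, 104. ]), array([35. , 57.6]), 1.5) z 63.4
tube 2529 (array([  17.5, -115.3]), array([80.3, 34.5]), 89.9) z 63.3
tube 1729 (array([17.6,  0.1]), array([34.6, 80.5]), 0.2) z 63.4
(array([-0.0155,  0.503 , -0.0606]), np.float64(53.7))
```

Call:
{"method": "drive_tool", "body": {
  "moves": "0.04 0 0 0 -0.1;0.078 0 0 0 -0.1;0.078 0 0.04 0 -0.1;0.078 0 0.08 0 -0.1;0.078 0 0.12 0 -0.1;0.078 0 0.145 0 -0.1;0.078 0 0.156 0 -0.1;0.078 0 0.156 0 -0.1"
}}

```text
time_s: 43.1
tool_pos: [0.4484, -0.2353, 0.0313]
tool_rot: [179.9, -0.2, -178.4]
force: [0.2, 0.1, -0.3]
grip_width: 0.0391
```

Call:
{"method": "drive_tool", "body": {
  "moves": "0 0 0 0 -0.7;0 0 0 0 -0.7;0 0 0 0 -0.7;0 0 0 0 -0.7;0 0 0 0 -0.7;0 0 0 0 -0.7;0 0 0 0 -0.7;0 0 0 0 -0.7"
}}

```text
time_s: 43.9
tool_pos: [0.4518, -0.2367, 0.0347]
tool_rot: [-179.9, 0.1, -178.4]
force: [-1.0, -0.6, 6.8]
grip_width: 0.0238
```

Call:
{"method": "drive_tool", "body": {
  "moves": "-0.001 0 -0.0005 0 -0.7;-0.002 0 -0.001 0 -0.7;-0.003 0 -0.001 0 -0.7;-0.004 0 -0.0012 0 -0.7;-0.005 0 -0.0013 0 -0.7;-0.006 0 -0.0014 0 -0.7;-0.006 0 -0.0014 0 -0.7;-0.006 0 -0.0014 0 -0.7"
}}

```text
time_s: 44.7
tool_pos: [0.452, -0.2366, 0.0346]
tool_rot: [180.0, -0.5, -178.5]
force: [-12.0, 0.2, 12.1]
grip_width: 0.024
```

Call:
{"method": "drive_tool", "body": {
  "moves": "0 0 0 0 -0.1;0 0 0 0 -0.1;0 0 0 0 -0.1;0 0 0 0 -0.1;0 0 0 0 -0.1;0 0 0 0 -0.1;0 0 0 0 -0.1;0 0 0 0 -0.1"
}}

```text
time_s: 45.5
tool_pos: [0.4568, -0.2358, 0.0347]
tool_rot: [-180.0, 0.0, -178.4]
force: [-0.4, 0.4, 0.1]
grip_width: 0.0393
```

```bash
python3 go.py -92 -113 0.034; python3 - <<'E'
from h import *
o=get_obs();p,d,K,M,c=snap('wrist','w17.png');P=cloud(d,K,M)
T=(P-o['tool_pos'])*1000
for v in range(180,232,4): print(v,[(int(p[v,u].max()),*T[v,u].round().tolist()) for u in (225,262)])
E
```

```text
world [ 0.45429481 -0.23633403] rack now [-0.0894 -0.1126] [ 0.4568 -0.2358  0.0347] [-180.     0.  -178.4] 0.03932232494756018 [-0.4  0.4  0.1] 45.5
move [ 0.0026 -0.0004  0.0007] -0.2
[ 49.1  12.1 -27.  111.9   6.5  57.4 110.7]
180 [(150, -25.0, -25.0, -13.0), (148, -25.0, -0.0, -15.0)]
184 [(124, -26.0, -23.0, 2.0), (122, -27.0, -0.0, 3.0)]
188 [(232, -26.0, -22.0, 11.0), (232, -26.0, -0.0, 11.0)]
192 [(232, -24.0, -22.0, 13.0), (189, -24.0, -0.0, 14.0)]
196 [(232, -21.0, -22.0, 13.0), (24, -26.0, -0.0, 28.0)]
200 [(231, -18.0, -22.0, 11.0), (24, -26.0, -0.0, 38.0)]
204 [(231, -16.0, -22.0, 13.0), (38, -25.0, -0.0, 41.0)]
208 [(231, -13.0, -22.0, 12.0), (40, -23.0, -0.0, 41.0)]
212 [(232, -11.0, -22.0, 12.0), (42, -21.0, -0.0, 41.0)]
216 [(232, -9.0, -22.0, 14.0), (31, -19.0, -0.0, 43.0)]
220 [(231, -6.0, -22.0, 13.0), (31, -17.0, 0.0, 42.0)]
224 [(26, -10.0, -20.0, 29.0), (33, -15.0, 0.0, 43.0)]
228 [(27, -9.0, -20.0, 33.0), (32, -14.0, 0.0, 44.0)]
```

The grip push seems to press the chock onto the slope and jam it. I'll push from behind with closed fingers instead.

Call:
{"method": "drive_tool", "body": {
  "moves": "0 0 -0.045 0 -0.5;0.03 0 -0.045 0 -1;0.055 0 -0.045 0 -1;0.055 0 -0.04 0 -1;0.055 0 -0.02 0 -1;0.055 0 0.01 0 -1;0.055 0 0.029 0 -1;0.055 0 0.029 0 -1"
}}

```text
time_s: 46.35
tool_pos: [0.4001, -0.2357, 0.0031]
tool_rot: [179.8, -0.2, -178.4]
force: [-0.9, 0.1, 0.1]
grip_width: 0.0005
```

Call:
{"method": "drive_tool", "body": {
  "moves": "-0.004 0 0 0 -1;-0.008 0 0 0 -1;-0.012 0 0 0 -1;-0.016 0 0 0 -1;-0.018 0 0 0 -1;-0.02 0 0 0 -1;-0.022 0 -0.0005 0 -1;-0.022 0 -0.0005 0 -1"
}}

```text
time_s: 47.15
tool_pos: [0.4234, -0.2369, 0.006]
tool_rot: [-180.0, -0.0, -178.4]
force: [-3.0, -1.3, 0.1]
grip_width: 0.0005
```

```bash
python3 go.py -92 -113 0.034
```

```text
world [ 0.45429481 -0.23633403] rack now [-0.1229 -0.1126] [ 0.4234 -0.2369  0.006 ] [-180.    -0.  -178.4] 0.0004519532596653081 [-3.  -1.3  0.1] 47.15
move [-0.0309 -0.0003 -0.028 ] -0.2
[ 50.8  11.  -26.5 117.    6.1  53.3 112.6]
```

Call:
{"method": "drive_tool", "body": {
  "moves": "-0.001 0 0 0 -1;-0.002 0 0 0 -1;-0.002 0 0 0 -1;0.003 0 0 0 -1;0.003 0 -0.05 0 -1;-0.03 0 -0.1 0 -0.5;-0.07 0 -0.15 0 -0.1;-0.1 0 -0.18 0 -0.1"
}}

```text
time_s: 47.95
tool_pos: [0.5147, -0.2344, 0.177]
tool_rot: [-179.9, 0.2, -178.4]
force: [0.6, -0.4, -0.3]
grip_width: 0.017
```

```bash
python3 rk.py w18.png; python3 - <<'E'
from h import *
print(mv(.53,.27,.25,128))
E
```

```text
48.05 [ 0.5211 -0.2336  0.1806] [-179.7815    0.8262 -178.1663] [ 0.6496 -0.0169 -0.2594]
yellow 4179 (array([ -65.6, -112.7]), array([59.1, 93.3]), 89.6) z 26.2
yellow 3765 (array([-66.3, 115.3]), array([90.9, 59.6]), 1.4) z 26.3
fin 1184 (array([ -90.1, -112.1]), array([22.1, 41.5]), 89.8) z 56.3
fin 763 (array([-88.7, 108. ]), array([42.8, 12.5]), 7.7) z 55.9
tube 1571 (array([  15.4, -115.1]), array([30. , 79.7]), 0.4) z 63.1
tube 505 (array([4.8, 0.2]), array([81.5, 11.1]), 88.1) z 61.6
tube 1486 (array([15.2, 99.9]), array([29.5, 48.9]), 0.1) z 63.5
(array([-0.0288,  0.5028, -0.0734]), np.float64(53.8))
```

Call:
{"method": "drive_tool", "body": {
  "moves": "0 0.042 -0.01 3 -0.1;0 0.084 -0.02 7 -0.1;0 0.126 -0.03 11 -0.1;0 0.168 -0.04 15 -0.1;0 0.21 -0.04 19 -0.1;0 0.252 -0.04 23 -0.1;0 0.294 -0.04 27 -0.1;0 0.334 -0.04 31 -0.1"
}}

```text
time_s: 48.9
tool_pos: [0.5023, 0.101, 0.2129]
tool_rot: [-180.0, -0.0, 150.4]
force: [1.6, -0.2, 0.5]
grip_width: 0.0392
```

```bash
python3 - <<'E'
from h import *
o=get_obs();print(o['tool_pos'],o['tool_rot'],mv(.535,.27,.22,126,o))
E
```

```text
[0.50225331 0.10100064 0.21292305] [-1.79954229e+02 -2.11372348e-02  1.50424991e+02] (array([ 0.0549,  0.1631, -0.0072]), np.float64(24.4))
```

Call:
{"method": "drive_tool", "body": {
  "moves": "0.01 0.032 0 4 -0.1;0.02 0.064 0 8 -0.1;0.03 0.096 0 12 -0.1;0.04 0.128 0 16 -0.1;0.05 0.15 -0.005 20 -0.1;0.055 0.163 -0.007 24.5 -0.1;0.055 0.163 -0.007 24.5 -0.1;0.055 0.163 -0.007 24.5 -0.1"
}}

```text
time_s: 49.7
tool_pos: [0.535, 0.2677, 0.22]
tool_rot: [-179.9, 0.0, 126.2]
force: [1.2, -0.4, -0.2]
grip_width: 0.0388
```

```bash
sed -i '$d' ch.py; python3 ch.py w19.png; python3 - <<'E'
from h import *
o=get_obs();print(o['tool_pos'],o['tool_rot'],mv(.4485,.387,.0085,124.9,o))
E
```

```text
49.7 [0.53495372 0.26770741 0.21995178] [-1.79888067e+02  1.79190796e-02  1.26221610e+02] [  9.12693032  16.82091687 -46.67735225  87.48383316  12.32089447
  81.11844969  -2.03256921]
0.85 [257.7, 75.6] [0.46500116 0.3535112  0.03077427]
chocktop 4100 (array([463.8, 363.2]), array([ 60. , 104.1]), 34.5)
fin 1120 [261.71071429  35.00714286] (array([448.5, 385.5]), array([24. , 44.3]), 34.5) [0.44878201 0.38513    0.06113698]
fin 227 [274.4845815  223.00440529] (array([580.7, 227.6]), array([52. , 24.6]), 47.3) [0.5743606  0.2369201  0.05995918]
[0.53571652 0.26680638 0.22061966] [-1.79939086e+02  5.38145584e-02  1.26043440e+02] (array([0.1487, 0.0004, 0.212 ]), np.float64(1.1))
```

Call:
{"method": "drive_tool", "body": {
  "moves": "0.045 0 0.01 1.5 0;0.09 0 0.03 1.5 0;0.13 0 0.06 1.5 0;0.1475 0 0.1 1.5 0;0.1475 0 0.15 1.5 0;0.1475 0 0.19 1.5 0;0.1475 0 0.208 1.5 0;0.1475 0 0.211 1.5 0",
  "grip_force": 30
}}

```text
time_s: 50.65
tool_pos: [0.4479, 0.3857, 0.0081]
tool_rot: [-179.8, 0.0, 124.6]
force: [0.2, -0.1, 0.2]
grip_width: 0.0433
```

Call:
{"method": "drive_tool", "body": {
  "moves": "0 0 0 0 -1;0 0 0 0 -1;0 0 0 0 -1;0 0 0 0 -1;0 0 0 0 -1;0 0 0 0 -1;0 0 -0.02 0 -1;0 0 -0.05 0 -1"
}}

```text
time_s: 51.45
tool_pos: [0.4475, 0.3865, 0.0592]
tool_rot: [-179.8, 0.0, 124.6]
force: [0.6, -0.3, -3.6]
grip_width: 0.0238
```

Call:
{"method": "drive_tool", "body": {
  "moves": "0 0 -0.03 0 -1;0 0 -0.06 0 -1;0 0 -0.08 0 -1;0 0 -0.08 0 -1;0 0 -0.08 0 -1;0 0 -0.08 0 -1;0 0 -0.08 0 -1;0 0 -0.08 0 -1"
}}

```text
time_s: 52.25
tool_pos: [0.4481, 0.3874, 0.139]
tool_rot: [-179.9, -0.0, 124.6]
force: [-0.5, -0.1, -3.2]
grip_width: 0.0239
```

```bash
python3 go.py -145 0 0.14
```

```text
world [ 0.39777155 -0.12505456] rack now [-0.0786  0.5106] [0.4481 0.3874 0.139 ] [-179.9   -0.   124.6] 0.023869037216110108 [-0.5 -0.1 -3.2] 52.25
move [-0.3931 -0.3325 -0.0004] -57.2
[ -2.9  20.  -49.2  94.5  15.7  72.8 -20.5]
```

Call:
{"method": "drive_tool", "body": {
  "moves": "-0.03 -0.025 0 -4 -1;-0.06 -0.05 0 -8 -1;-0.09 -0.075 0 -12 -1;-0.12 -0.1 0 -17 -1;-0.15 -0.125 0 -22 -1;-0.18 -0.15 0 -26 -1;-0.21 -0.175 0 -30 -1;-0.236 -0.2 0 -34 -1"
}}

```text
time_s: 53.05
tool_pos: [0.4176, 0.078, 0.14]
tool_rot: [-180.0, 0.0, 158.7]
force: [0.2, -0.5, -3.0]
grip_width: 0.0241
```

```bash
python3 go.py -138 0 0.14
```

```text
world [ 0.40476809 -0.12483468] rack now [-0.1188  0.2023] [0.4176 0.078  0.14  ] [-180.     0.   158.7] 0.024060223059252768 [ 0.2 -0.5 -3. ] 53.05
move [-0.0616 -0.1937  0.0002] -23.1
[ 29.7  -7.3 -40.5 116.1  -5.   69.5  60. ]
```

Call:
{"method": "drive_tool", "body": {
  "moves": "-0.01 -0.03 0 -4 -1;-0.02 -0.06 0 -8 -1;-0.03 -0.095 0 -12 -1;-0.04 -0.13 0 -16 -1;-0.05 -0.165 0 -20 -1;-0.0615 -0.1935 0 -23 -1;-0.0615 -0.1935 0 -23 -1;-0.0615 -0.1935 0 -23 -1"
}}

```text
time_s: 53.85
tool_pos: [0.4044, -0.1226, 0.1398]
tool_rot: [179.9, -0.0, -178.5]
force: [-0.3, 1.5, -3.6]
grip_width: 0.0237
```

```bash
python3 -c "
from h import *
[read_camera('wrist') for _ in range(3)]"; python3 go.py -138 0 0.031
```

```text
world [ 0.40476809 -0.12483468] rack now [-0.1379  0.0034] [ 0.4048 -0.1214  0.14  ] [ 180.    -0.  -178.3] 0.024025079606393843 [-0.3 -0.1 -2.8] 54.0
move [ 1.00e-04 -3.40e-03  1.09e-01] -0.1
[ 37.9  -6.9 -22.9 116.9  -2.9  69.5 107.8]
```

Call:
{"method": "drive_tool", "body": {
  "moves": "0 -0.003 0.03 0 -1;0 -0.003 0.07 0 -1;0 -0.003 0.095 0 -1;-0.004 -0.003 0.1 0 -1;-0.007 -0.003 0.105 0 -1;-0.007 -0.003 0.1085 0 -1;-0.007 -0.003 0.1085 0 -1;-0.007 -0.003 0.1085 0 -0.3"
}}

```text
time_s: 54.8
tool_pos: [0.4132, -0.1258, 0.0331]
tool_rot: [-179.9, 0.1, -178.4]
force: [-0.1, 0.1, 0.2]
grip_width: 0.0266
```

Call:
{"method": "drive_tool", "body": {
  "moves": "0 0 0 0 -0.1;0 0 0 0 -0.1;0 0 0 0 -0.1;0 0 0 0 -0.1;0 0 0.004 0 -0.1;0 0 0.004 0 -0.3;0 0 0.004 0 -0.7;0 0 0.004 0 -0.7",
  "grip_force": 10
}}

```text
time_s: 55.6
tool_pos: [0.4118, -0.1254, 0.0276]
tool_rot: [-180.0, -0.0, -178.4]
force: [-0.1, -0.9, -2.5]
grip_width: 0.0238
```

Call:
{"method": "drive_tool", "body": {
  "moves": "0 0 0 0 -0.7;0 0 0 0 -0.7;-0.006 0 -0.0007 0 -0.7;-0.012 0 -0.0013 0 -0.7;-0.018 0 -0.0019 0 -0.7;-0.024 0 -0.0024 0 -0.7;-0.03 0 -0.003 0 -0.7;-0.03 0 -0.003 0 -0.7"
}}

```text
time_s: 56.4
tool_pos: [0.443, -0.1244, 0.0308]
tool_rot: [180.0, 0.1, -178.4]
force: [0.0, -0.4, -3.2]
grip_width: 0.0237
```

```bash
python3 go.py -92 0 0.03; python3 - <<'E'
from h import *
o=get_obs();p,d,K,M,c=snap('wrist');P=cloud(d,K,M)
T=(P-o['tool_pos'])*1000
for v in range(168,232,4): print(v,[(int(p[v,u].max()),*np.nan_to_num(T[v,u]).round().tolist()) for u in (225,262)])
E
```

```text
world [ 0.4507454  -0.12338979] rack now [-0.0998 -0.0007] [ 0.443  -0.1244  0.0308] [ 1.800e+02  1.000e-01 -1.784e+02] 0.023739118917824726 [ 0.  -0.4 -3.2] 56.4
move [-0.0078  0.0007  0.0008] -0.2
[ 36.    5.6 -24.4 119.3   2.7  55.7 101.8]
168 [(151, -33.0, -25.0, -13.0), (143, -34.0, -0.0, -12.0)]
172 [(143, -31.0, -25.0, -12.0), (149, -31.0, -0.0, -13.0)]
176 [(142, -28.0, -25.0, -12.0), (150, -29.0, -0.0, -11.0)]
180 [(146, -25.0, -25.0, -12.0), (149, -26.0, -0.0, -12.0)]
184 [(143, -23.0, -25.0, -11.0), (148, -23.0, -0.0, -12.0)]
188 [(144, -20.0, -25.0, -12.0), (146, -21.0, -0.0, -10.0)]
192 [(123, -21.0, -23.0, 1.0), (122, -21.0, -0.0, 2.0)]
196 [(185, -22.0, -21.0, 15.0), (185, -22.0, -0.0, 16.0)]
200 [(230, -19.0, -22.0, 15.0), (231, -20.0, -0.0, 16.0)]
204 [(231, -17.0, -21.0, 17.0), (26, -20.0, -0.0, 24.0)]
208 [(230, -14.0, -22.0, 15.0), (25, -21.0, -0.0, 35.0)]
212 [(230, -13.0, -21.0, 17.0), (27, -22.0, -0.0, 44.0)]
216 [(230, -10.0, -21.0, 16.0), (38, -20.0, -0.0, 46.0)]
220 [(220, -7.0, -21.0, 16.0), (33, -18.0, -0.0, 46.0)]
224 [(25, -11.0, -20.0, 33.0), (32, -17.0, 0.0, 47.0)]
228 [(25, -11.0, -19.0, 38.0), (30, -14.0, 0.0, 46.0)]
```

Call:
{"method": "drive_tool", "body": {
  "moves": "0 0 0 0 -0.1;0 0 0 0 -0.1;0 0 0 0 -0.1;0 0 -0.03 0 -0.1;0.01 0 -0.045 0 -0.5;0.038 0 -0.045 0 -1;0.038 0 -0.045 0 -1;0.038 0 -0.04 0 -1"
}}

```text
time_s: 57.25
tool_pos: [0.4045, -0.1262, 0.0714]
tool_rot: [-179.9, 0.1, -178.4]
force: [-0.1, -0.2, -0.3]
grip_width: 0.0146
```

Call:
{"method": "drive_tool", "body": {
  "moves": "0 0 0 0 -1;0 0 0 0 -1;0 0 0.02 0 -1;0 0 0.04 0 -1;0 0 0.055 0 -1;0 0 0.065 0 -1;0 0 0.065 0 -1;0 0 0.065 0 -1"
}}

```text
time_s: 58.05
tool_pos: [0.4043, -0.1256, 0.0059]
tool_rot: [180.0, 0.0, -178.4]
force: [0.1, -0.0, 0.2]
grip_width: 0.0008
```

```bash
python3 go.py -121.5 0 0.006
```

```text
world [ 0.42125995 -0.12431641] rack now [-0.1385 -0.0007] [ 0.4043 -0.1256  0.0059] [ 180.     0.  -178.4] 0.000762735135341958 [ 0.1 -0.   0.2] 58.05
move [-0.017   0.0008 -0.0001] -0.2
[ 37.4   3.2 -24.  125.    1.7  52.  104. ]
```

Call:
{"method": "drive_tool", "body": {
  "moves": "-0.003 0 0 0 -1;-0.006 0 0 0 -1;-0.009 0 0 0 -1;-0.012 0 0 0 -1;-0.015 0.0005 0 0 -1;-0.017 0.0005 0 0 -1;-0.0185 0.0005 0 0 -1;-0.0185 0.0005 0 0 -1"
}}

```text
time_s: 58.85
tool_pos: [0.4187, -0.1251, 0.0057]
tool_rot: [-180.0, -0.4, -178.4]
force: [-10.2, -0.7, 9.3]
grip_width: 0.0005
```

```bash
python3 go.py -120.2 0 0.006
```

```text
world [ 0.42255931 -0.12427557] rack now [-0.1241 -0.0007] [ 0.4187 -0.1251  0.0057] [-180.    -0.4 -178.4] 0.0005005848630928566 [-10.2  -0.7   9.3] 58.85
move [-0.0039  0.0008 -0.0004] -0.2
[ 36.6   5.3 -24.3 122.9   2.9  52.6 102.3]
```

Call:
{"method": "drive_tool", "body": {
  "moves": "0.004 0 0 0 -1;0.008 0 0 0 -1;0.008 0 -0.05 0 -1;0.008 0 -0.1 0 -0.5;-0.03 0 -0.15 0 -0.1;-0.07 0 -0.19 0 -0.1;-0.11 0 -0.2 0 -0.1;-0.11 0 -0.2 0 -0.1"
}}

```text
time_s: 59.65
tool_pos: [0.5382, -0.1208, 0.2089]
tool_rot: [-180.0, 0.5, -178.3]
force: [0.2, -0.9, -0.0]
grip_width: 0.0326
```

```bash
python3 -c "
from h import *
[read_camera('wrist') for _ in range(4)]"; python3 rk.py w20.png
```

```text
59.95 [ 0.5305 -0.1217  0.2047] [-179.9906   -0.1221 -178.4315] [0.0181 0.1775 0.0713]
yellow 3145 (array([-72.3,   0. ]), array([59.1, 82.1]), 89.5) z 26.4
yellow 3428 (array([-66.3, 117.2]), array([90., 61.]), 0.8) z 26.4
yellow 3468 (array([ -66.1, -112.7]), array([60.1, 92. ]), 89.6) z 26.2
fin 1030 (array([-90.6,   0.1]), array([21.8, 41.6]), 89.7) z 56.4
fin 1140 (array([ -89.9, -111.8]), array([22.7, 42.8]), 89.1) z 56.2
fin 1193 (array([-88.5, 116.5]), array([43.1, 24.3]), 0.8) z 56.4
tube 1843 (array([  16.3, -115.5]), array([81.1, 32.2]), 89.7) z 63.5
tube 2383 (array([17. ,  0.1]), array([34. , 80.1]), 0.6) z 63.4
tube 1905 (array([ 14.2, 116.5]), array([33.3, 82. ]), 5.7) z 63.7
```

View pics/w20.png

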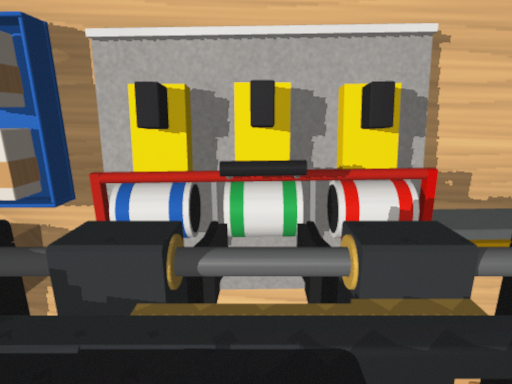

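All three chocks lie flat with their noses at the tubes: fins at (151,105), (262,103) and (378,105), tops at -89.9, -90.6 and -88.5 mm (blue, green, red) against -89.6 expected. Green and blue were pushed to firm contact. Now the catch.

Call:
{"method": "drive_tool", "body": {
  "moves": "-0.013 0.044 0 0 -0.1;-0.026 0.088 0 0 -0.1;-0.04 0.133 0 0 -0.1;-0.053 0.177 0 0 -0.1;-0.066 0.222 0 0 -0.1;-0.079 0.266 0 0 -0.1;-0.079 0.266 0 0 -0.1;-0.079 0.266 0.02 0 -0.1"
}}

```text
time_s: 60.8
tool_pos: [0.6045, 0.149, 0.1877]
tool_rot: [180.0, 0.2, -178.2]
force: [0.1, -0.8, 0.3]
grip_width: 0.0397
```

```bash
python3 - <<'E'
from h import *
[read_camera('wrist') for _ in range(2)]
o=get_obs();p,d,K,M,c=snap('top');P=cloud(d,K,M)
r,g,b_=[p[...,i].astype(int) for i in range(3)]
m=(r>100)&(g>80)&(b_<70)&sel(P,.06,.14,(.5,.7,.02,.3));print(m.sum(),rect(P[m]) if m.sum()>4 else '')
p,d,K,M,c=snap('wrist');P=cloud(d,K,M)
r,g,b_=[p[...,i].astype(int) for i in range(3)]
m=(r>100)&(g>80)&(b_<70)&sel(P,.06,.14,(.5,.7,.02,.3));print(m.sum(),rect(P[m]) if m.sum()>4 else '')
E
python3 go.py 68 265 0.072
```

```text
48 (array([565.4,  45.8]), array([117.8,  19. ]), 16.2)
5028 (array([590. ,  90.3]), array([193. ,  91.4]), 64.1)
world [0.60234259 0.14650517] rack now [0.0687 0.2637] [0.6031 0.1453 0.1854] [-1.799e+02 -1.000e-01 -1.785e+02] 0.03903765479712494 [-0.3  0.1  0.6] 61.0
move [0.0006 0.0014 0.1134] -0.3
[ 13.   18.6 -36.1  87.4  11.1  77.7  67.4]
```

Call:
{"method": "drive_tool", "body": {
  "moves": "0 0.001 0.03 0 0;0 0.001 0.06 0 0;0 0.001 0.085 0 0;0 0.001 0.1 0 0;0 0.001 0.108 0 0;0 0.001 0.112 0 0;0 0.001 0.112 0 0;0 0.001 0.112 0 -1",
  "grip_force": 20
}}

```text
time_s: 61.8
tool_pos: [0.6046, 0.1478, 0.0749]
tool_rot: [180.0, 0.1, -178.4]
force: [0.8, 0.2, 0.4]
grip_width: 0.0404
```

Call:
{"method": "drive_tool", "body": {
  "moves": "0 0 0 0 -1;0 0 0 0 -1;0 0 0 0 -1;0 0 0 0 -1;0 0 0 0 -1;0 0 0 0 -1;0 0 0 0 -1;0 0 0 0 -1"
}}

```text
time_s: 62.6
tool_pos: [0.6039, 0.1476, 0.0739]
tool_rot: [-180.0, 0.0, -178.4]
force: [0.5, -0.9, 2.7]
grip_width: 0.0155
```

Call:
{"method": "drive_tool", "body": {
  "moves": "0 0.008 0 0 -1;0 0.016 0 0 -1;0 0.024 0 0 -1;0 0.032 0 0 -1;0 0.038 0 0 -1;0 0.041 0 0 -1;0 0.043 0 0 -1;0 0.043 0 0 -1"
}}

```text
time_s: 63.4
tool_pos: [0.6023, 0.1875, 0.0738]
tool_rot: [-179.7, -0.1, -178.5]
force: [-4.3, -8.2, 8.3]
grip_width: 0.016
```

Call:
{"method": "drive_tool", "body": {
  "moves": "0 -0.003 0 0 -0.4;0 -0.003 0 0 -0.1;0 -0.003 0 0 0;0 -0.003 -0.03 0 0;0 -0.003 -0.07 8 0;0 -0.003 -0.11 16 0;0.02 -0.05 -0.13 24 0;0.03 -0.09 -0.13 32 0"
}}

```text
time_s: 64.2
tool_pos: [0.576, 0.1028, 0.207]
tool_rot: [179.7, 0.2, 149.6]
force: [-0.1, -0.8, 0.2]
grip_width: 0.0437
```

```bash
python3 go.py -32.5 0 0.2 90
```

```text
world [ 0.51021604 -0.12152085] rack now [0.0403 0.2221] [0.576  0.1028 0.207 ] [179.7   0.2 149.6] 0.04372987190618526 [-0.1 -0.8  0.2] 64.2
move [-0.0567 -0.2268  0.0061] 57.8
[ 13.9  12.1 -30.6  91.3   6.2  78.   42.1]
```

Call:
{"method": "drive_tool", "body": {
  "moves": "-0.007 -0.03 0 7 -0.2;-0.015 -0.06 0 14 -0.2;-0.022 -0.09 0 22 -0.2;-0.03 -0.12 0 30 -0.2;-0.037 -0.15 0 37 -0.2;-0.045 -0.18 0 45 -0.2;-0.052 -0.21 0 53 -0.2;-0.0565 -0.227 0 57.5 -0.2"
}}

```text
time_s: 65.0
tool_pos: [0.5083, -0.1268, 0.2034]
tool_rot: [-180.0, 0.0, 91.7]
force: [-0.4, -0.3, -0.2]
grip_width: 0.0346
```

```bash
python3 - <<'E'
from h import *
[read_camera('wrist') for _ in range(3)]
p,d,K,M,c=snap('top');P=cloud(d,K,M)
r,g,b_=[p[...,i].astype(int) for i in range(3)]
m=(r>110)&(g>90)&(b_<70)&sel(P,.105,.14,(.5,.7,.05,.3));print('catchfin',m.sum(),rect(P[m]) if m.sum()>4 else '')
E
python3 go.py -32.5 0 0.086 90
```

```text
catchfin 55 (array([596.7, 186. ]), array([31.1, 16.1]), 1.6)
world [ 0.51021604 -0.12152085] rack now [-0.0334 -0.0017] [ 0.5094 -0.1232  0.2035] [ 1.80e+02 -1.00e-01  9.23e+01] 0.03429298043236469 [ 0.2  1.2 -0.4] 65.2
move [0.0015 0.0009 0.1175] 0.5
[ 27.2   3.6 -17.2  99.8   1.   76.7  12.1]
```

Call:
{"method": "drive_tool", "body": {
  "moves": "0.001 0.001 0.03 0 -0.4;0.001 0.001 0.06 0 -0.4;0.001 0.001 0.09 0 -0.4;0.001 0.001 0.11 0 -0.4;0.001 0.001 0.123 0 -0.4;0.001 0.001 0.128 0 -0.4;0.001 0.001 0.128 0 -0.4;0.001 0.001 0.128 0 -1",
  "grip_force": 30
}}

```text
time_s: 66.0
tool_pos: [0.511, -0.1234, 0.0768]
tool_rot: [179.9, 0.0, 92.2]
force: [0.5, -0.1, -0.7]
grip_width: 0.0233
```

Call:
{"method": "drive_tool", "body": {
  "moves": "0 0 0 0 -1;0 0 0 0 -1;0 0 0 0 -1;0 0 0 0 -1;0 0 0 0 -1;0 0 0 0 -1;0 0 0 0 -1;0 0 0 0 -1"
}}

```text
time_s: 66.8
tool_pos: [0.5101, -0.1238, 0.0768]
tool_rot: [180.0, 0.0, 92.1]
force: [-3.0, -0.1, 6.4]
grip_width: 0.0132
```

```bash
python3 go.py -32.5 0 0.086 90
```

```text
world [ 0.51021604 -0.12152085] rack now [-0.0327 -0.0023] [ 0.5101 -0.1238  0.0768] [180.    0.   92.1] 0.01317104136233846 [-3.  -0.1  6.4] 66.8
move [ 0.0023  0.0002 -0.0092] 0.3
[ 26.7   9.5 -17.3 108.7   3.2  62.2  10.2]
```

Rod gripped, 13 mm wide. Swinging the guard along its arc.

Call:
{"method": "drive_tool", "body": {
  "moves": "0 0.0035 -0.011 0 -1;0 0.0093 -0.0224 0 -1;0 0.0155 -0.033 0 -1;0 0.0224 -0.0428 0 -1;0 0.0302 -0.052 0 -1;0 0.0388 -0.0606 0 -1;0 0.048 -0.0685 0 -1;0 0.058 -0.0754 0 -1",
  "grip_force": 35
}}

```text
time_s: 67.6
tool_pos: [0.5621, -0.1216, 0.1524]
tool_rot: [-179.2, -0.0, 92.0]
force: [-18.5, 0.0, 9.7]
grip_width: 0.0131
```

```bash
python3 go.py 25.3 -2 0.152 90
```

```text
world [ 0.56805034 -0.12170432] rack now [ 0.0194 -0.0017] [ 0.5621 -0.1216  0.1524] [-179.2   -0.    92. ] 0.013066972240487456 [-18.5   0.    9.7] 67.6
move [-0.0003  0.0059  0.0003] 0.2
[ 24.9  12.3 -17.6  96.3   4.   72.8   8.5]
```

Call:
{"method": "drive_tool", "body": {
  "moves": "0 0.0105 -0.005 0 -1;0 0.0215 -0.0101 0 -1;0 0.033 -0.014 0 -1;0 0.0447 -0.0174 0 -1;0 0.0565 -0.0195 0 -1;0 0.0687 -0.0205 0 -1;0 0.081 -0.0202 0 -1;0 0.0929 -0.0194 0 -1"
}}

```text
time_s: 68.4
tool_pos: [0.6607, -0.1182, 0.1742]
tool_rot: [-180.0, 0.0, 92.1]
force: [-7.3, 0.3, 4.5]
grip_width: 0.0126
```

Call:
{"method": "drive_tool", "body": {
  "moves": "0 0.004 0.0005 0 -1;0 0.008 0.001 0 -1;0 0.011 0.0015 0 -1;0 0.014 0.002 0 -1;0 0.014 0.002 0 -1;0 0.014 0.002 0 -1;0 0.014 0.002 0 -1;0 0.014 0.002 0 -1"
}}

```text
time_s: 69.2
tool_pos: [0.668, -0.118, 0.173]
tool_rot: [-179.2, 0.0, 92.0]
force: [-25.6, 1.3, 17.4]
grip_width: 0.0129
```

```bash
python3 go.py 125.8 -2 0.171 90; python3 - <<'E'
from h import *
p,d,K,M,c=snap('side');cv2.imwrite('pics/s21.png',cv2.resize(cv2.cvtColor(p[90:250,150:350],cv2.COLOR_RGB2BGR),None,fx=3.5,fy=3.5,interpolation=cv2.INTER_CUBIC))
E
```

```text
world [ 0.66850075 -0.11854754] rack now [ 0.1253 -0.0015] [ 0.668 -0.118  0.173] [-179.2    0.    92. ] 0.012912374697472794 [-25.6   1.3  17.4] 69.2
move [-0.0005  0.0005  0.0019] 0.2
[ 20.4  24.  -17.4  79.1   7.3  78.7   4.9]
```

View pics/s21.png

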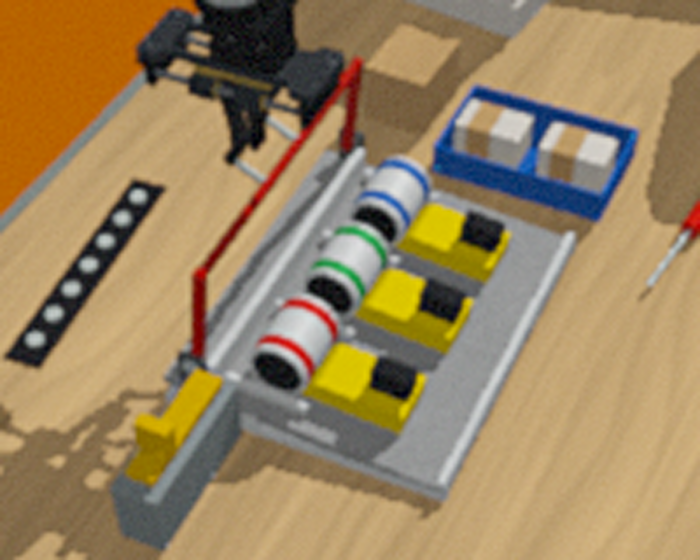

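The guard is swung back onto its stop: the red frame is upright with its bar from (205,270) to (350,75), and the handle at X=125 mm against 125.8 expected. All tubes still rest on their chocks and both boxes are in the tray. Releasing the handle.

Call:
{"method": "drive_tool", "body": {
  "moves": "0 -0.006 0 0 -1;0 -0.008 0 0 -0.6;0 -0.008 0 0 -0.3;0 -0.008 0 0 -0.2;0 -0.008 -0.02 0 -0.2;0 -0.008 -0.05 0 -0.2;0 -0.008 -0.09 0 -0.2;0 -0.008 -0.1 0 -0.2"
}}

```text
time_s: 70.05
tool_pos: [0.6694, -0.1176, 0.2739]
tool_rot: [179.5, 0.1, 92.1]
force: [0.4, 0.4, 0.6]
grip_width: 0.0348
```

```bash
python3 go.py 69 336 0.27 90; python3 - <<'E'
from h import *
p,d,K,M,c=snap('side');P=cloud(d,K,M)
r,g,b_=[p[...,i].astype(int) for i in range(3)]
m=(r>110)&(g<60)&(b_<60)&sel(P,.12,.24,(.5,.75,-.35,.1));print(m.sum(),np.nanmean(P[m],0), np.nanpercentile(P[m],[5,95],axis=0))
E
```

```text
world [0.60111194 0.21750155] rack now [ 0.1267 -0.0011] [ 0.6694 -0.1176  0.2739] [1.795e+02 1.000e-01 9.210e+01] 0.03484425341571222 [0.4 0.4 0.6] 70.05
move [ 0.3374 -0.0559  0.0031] 0.3
[ 20.3  21.4 -17.7  71.2   6.4  87.9   5.7]
210 [ 0.62535818 -0.07251072  0.18253792] [[ 0.6177518  -0.28226806  0.13199364]
 [ 0.63443258  0.06532807  0.19683788]]
```

Call:
{"method": "drive_tool", "body": {
  "moves": "0.043 -0.007 0 0 -1;0.086 -0.014 0 0 -1;0.129 -0.021 0 0 -1;0.172 -0.028 0 0 -1;0.215 -0.035 0 0 -1;0.258 -0.042 0 0 -1;0.3 -0.05 0 0 -1;0.337 -0.056 0 0 -1"
}}

```text
time_s: 70.9
tool_pos: [0.5972, 0.2196, 0.2671]
tool_rot: [-179.9, -0.0, 92.2]
force: [0.5, 0.7, 0.0]
grip_width: 0.0004
```

Call:
{"method": "drive_tool", "body": {
  "moves": "0 0 0 0 -1;0 0 0.04 0 -1;0 0 0.08 0 -1;0 0 0.12 0 -1;0 0 0.16 0 -1;0 0 0.185 0 -1;0 0 0.195 0 -1;0 0 0.195 0 -1"
}}

```text
time_s: 71.7
tool_pos: [0.5972, 0.2161, 0.0713]
tool_rot: [-179.8, 0.0, 92.1]
force: [-0.4, 0.2, 0.1]
grip_width: 0.0006
```

```bash
python3 go.py 69 284 0.076 90
```

```text
world [0.6027453  0.16552721] rack now [0.0651 0.3348] [0.5972 0.2161 0.0713] [-179.8    0.    92.1] 0.0006411189483167756 [-0.4  0.2  0.1] 71.7
move [-0.0508  0.0036 -0.0046] 0.3
[ -1.6  23.9 -26.   92.8  11.1  66.1 -28.2]
```

Call:
{"method": "drive_tool", "body": {
  "moves": "-0.01 0.003 -0.003 0 -1;-0.018 0.0035 -0.003 0 -1;-0.026 0.0035 -0.003 0 -1;-0.034 0.0035 -0.003 0 -1;-0.042 0.0035 -0.003 0 -1;-0.049 0.0035 -0.003 0 -1;-0.053 0.0035 -0.003 0 -1;-0.053 0.0035 -0.003 0 -1"
}}

```text
time_s: 72.5
tool_pos: [0.6043, 0.1667, 0.0771]
tool_rot: [179.9, -0.2, 92.2]
force: [1.3, 6.8, 0.7]
grip_width: 0.0005
```

```bash
python3 go.py 69 284 0.076 90
```

```text
world [0.6027453  0.16552721] rack now [0.0706 0.2852] [0.6043 0.1667 0.0771] [179.9  -0.2  92.2] 0.0005183207073069525 [1.3 6.8 0.7] 72.5
move [-0.0012 -0.0016  0.0011] 0.4
[  2.7  22.1 -25.3  94.2  10.   65.7 -22.9]
```

Call:
{"method": "drive_tool", "body": {
  "moves": "-0.002 0 0 0 -1;-0.004 0 0 0 -1;-0.005 0 0 0 -1;-0.005 0 0 0 -1;-0.005 0 0 0 -1;-0.005 0 0 0 -1;-0.005 0 0 0 -1;-0.005 0 0 0 -1"
}}

```text
time_s: 73.3
tool_pos: [0.6043, 0.1668, 0.0773]
tool_rot: [179.8, -0.6, 92.4]
force: [1.8, 14.0, -0.6]
grip_width: 0.0003
```

Call:
{"method": "drive_tool", "body": {
  "moves": "0.01 0 0 0 -1;0.015 0 -0.03 0 -1;0.015 0 -0.08 0 -1;0.015 0 -0.13 0 -1;0.05 -0.03 -0.17 0 -1;0.08 -0.07 -0.18 0 -1;0.11 -0.11 -0.18 0 -1;0.14 -0.15 -0.18 0 -1"
}}

```text
time_s: 74.1
tool_pos: [0.4563, 0.287, 0.2567]
tool_rot: [180.0, 0.1, 92.0]
force: [-0.1, 1.0, -0.0]
grip_width: 0.0005
```

```bash
python3 - <<'E'
from h import *
np.set_printoptions(precision=4,suppress=True)
[read_camera('side') for _ in range(3)]
p,d,K,M,c=snap('top','t22.png');P=cloud(d,K,M)
r,g,b_=[p[...,i].astype(int) for i in range(3)]
m=(r>110)&(g>90)&(b_<70)&sel(P,.105,.14,(.5,.7,.05,.3));print('catchfin',m.sum(),rect(P[m]) if m.sum()>4 else '')
a=np.radians(1.8);O=np.array([.5427,-.1205]);D=P[...,:2]-O;Q=P.copy()
Q[...,0]=D[...,0]*np.cos(a)+D[...,1]*np.sin(a);Q[...,1]=-D[...,0]*np.sin(a)+D[...,1]*np.cos(a);Q[...,2]=P[...,2]-(.03+.0875*Q[...,0])
for y in(.115,0,-.114):
    f=sel(Q,.045,.066,(-.14,-.05,y-.03,y+.03))&(r<80);t=sel(Q,.058,.07,(-.02,.06,y-.05,y+.05))
    print(y,'fin',f.sum(),np.nanmean(Q[f],0),'tube',t.sum(),np.nanmean(Q[t],0))
o=get_obs();print(o['tool_pos'],o['time_s'],o['force'])
cv2.imwrite('pics/t22c.png',cv2.resize(cv2.cvtColor(p[90:280,110:440],cv2.COLOR_RGB2BGR),None,fx=2.4,fy=2.4,interpolation=cv2.INTER_CUBIC))
E
```

```text
catchfin 66 (array([596.4, 146.2]), array([34.4, 16.7]), 2.2)
0.115 fin 51 [-0.0912  0.1156  0.0564] tube 246 [0.0143 0.1152 0.0626]
0 fin 71 [-0.0922  0.0001  0.0559] tube 251 [0.0127 0.0007 0.0627]
-0.114 fin 75 [-0.091  -0.1119  0.0557] tube 254 [ 0.0151 -0.1158  0.0628]
[0.4567 0.287  0.2564] 74.3 [ 0.3874 -0.6364 -0.901 ]
```

View pics/t22c.png

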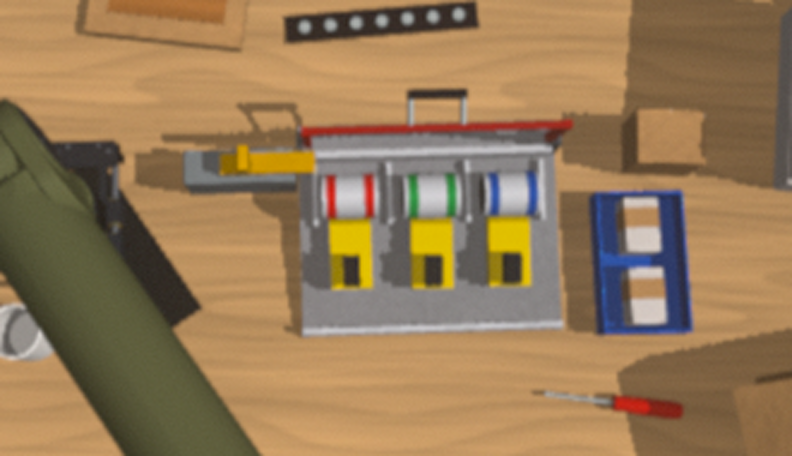

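The final top view shows the guard bar back at (435,130) and the catch home, its fin at 146.2 mm against 146.3 at the start. Every tube rests on its chock, with fin-to-tube gaps of 105.5, 104.9 and 106.1 mm, and both boxes are in the tray. Handing in.

```bash
python3 -c "
from cell import *
print(sign_off())"
```

```text
the job is handed in; nothing more can be done
None
```

The job is done and handed in at about 74 s of the 210 s allowed; the sign-off gave no verdict.

I put both boxes in the tray and chocked all three tubes. Then I slid the catch out, swung the guard back to its stop, and slid the catch home again.

**Last checks:**
- **Catch:** its fin measured at y = 146.2 mm, against 146.3 mm at the start. It came up against its stop at 14 N.
- **Guard:** the handle reached X = 125.3 mm, against 125.8 expected at full swing, and the guard stayed up after I let go.
- **Tubes:** all three rest on their chocks, with fin-to-tube gaps of 105.5, 104.9 and 106.1 mm.
- **Boxes and other things:** both boxes are in the tray. The screwdriver and carton look undisturbed, and the arm did not touch the mug, though it partly hides it in the last picture.

**What went wrong or disagreed:**
- **Failed grasps:** four came up empty, one on a box and three on chocks. One chock also slipped out during a lift and fell back onto the mat. The fingers closed slowly, and their real ends measured about 25 mm above the reported TCP.
- **Red chock:** its nose seems to have touched the guard bar while I set it down, and the chock slid in the grip. I re-gripped it and pushed it home.
- **Blue and green chocks:** both jammed at 10–12 N near contact. I finished them by pushing from behind with closed fingers.
- **Contact distance:** a wrist view before the guard opened put blue and green about 1 mm or less short of the nominal contact distance.
- **Knocked chock:** one chock was knocked sideways on the mat mid-run, and I found it again before picking it up.

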